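# Pack V-rest blocks into stack-nest totes and lock the stack

### The arm

A 6-joint arm with a two-finger parallel gripper is mounted at the origin on a cart in front of the work surface, level with it; the furniture and walls round the work are solid. World frame = base frame: x ahead of the robot, y to its left, z up, the work surface at z = 0. Lengths are in m, angles in degrees, forces in N, time in s.
With the tool pointing down it reaches from about 0.4 to 0.825 m from the base axis. Payload 7 kg.
Tool frame: the origin (TCP) lies at the very end of the fingers, on their centre line; the grasp point (between the pads) lies 19 mm behind it (r.hold_point_z is the distance from the TCP to the grasp point, in m); z points along the fingers, y is the direction in which the jaws open and shut (so a half turn about z gives the same grasp; the last joint's range is limited). The gripper opens to 88 mm and grips with 3 to 60 N. Pads are 19 mm wide; open, the fingers measure 130 mm over their backs; the gripper's body (78 mm by 193 mm) begins 47 mm behind the grasp point.
Start: joints at [89.96, 20.546, 0.682, 0, -70.136, -16.507], TCP at [0.192, 0.647, 0.227] pointing down, gripper open.
Joint ranges: [-176.03, 176.03], [-82.01, 121.73], [-58.28, 71.71], [-173.87, 95.51], [-174.79, -0.11], [-173.66, 173.66]. Speed limits (degrees/s): [136.94, 136.94, 172.46, 180, 180, 180].

### API

Orientations are given as [roll, pitch, yaw] about the fixed x, y, z axes, in that order (R = Rz(yaw) Ry(pitch) Rx(roll)).
In Python, from plant import r gives the robot as it stands. The module is installed in compiled form; this text tells all that it offers.
- The arm moves only by the shell command python3 -m inch 'ROWS' [FORCE]. ROWS is text: rows parted by semicolons, each of 7 numbers parted by spaces: the shift along the tool's x, y, z in m, then the turn, a rotation vector about the tool's x, y, z in rad, then the opening, from 0 (shut) to 1 (fully open). In form: tx ty tz ax ay az jaw; .... A call has 1 to 20 rows; each row shifts and turns the commanded pose from where the row before left it, along the tool's axes as they then stand; what a row does not reach is not made up. A row lasts 1/12 s, in which the tool goes at most 41.7 mm and 7.16 degrees, less where a joint would pass 70% of its speed; a pose out of reach is approached as far as the arm can. A call with a gripper value outside its range is refused whole. The fingers move at their own pace and stop on an object; FORCE is the grip in N (left out, the last holds). Time passes only in rows, so rows that do not move let the fingers close. It gives the time, the measured TCP pose, the force and the opening at its end, in the units of the state.
- r.get_state(): the state, without advancing time (a new reading comes with each control period).
- r.capture(name): name is "scene" or "top"; returns the picture (420x560x3 uint8, red, green, blue); there is no depth.
- r.camera_params(name): a dict with "vfov" (degrees; the focal length in pixels is half the picture's height over the tangent of half this angle, whatever the lens; pixels are square), "cx", "cy" (the principal point, pixels), "distortion" ([k1, k2, p1, p2, k3] as OpenCV has them; the pictures are not rectified), "R" (3x3) and "t" (3): a world point X has camera coordinates R X + t. Camera axes: x right, y down, z forward; pixel columns grow to the right and rows downward; lengths in m; the calibration is good to about 2 mm. A picture is of the moment at which its call begins. camera_params takes no time and is no camera call.
- r.close_job(): hands the job in, once; it reports no verdict.
Trained networks look in the newest picture that a camera, given by its name, has taken for a name from the list of things; names that differ only in an ending like _2 or _b are one class to them, and where a whole thing is asked for, a point or a joint stands for the part that bears it (a point fixed in the world has none). Each returns a list of dicts, best first, with "p" (0 to 1); they miss things now and then, are a little off and sometimes report something else, mostly with a low value. They report only what shows in the picture. A call takes as long as a camera call. They do not tell look-alikes from the thing itself.
- r.recognise(target, camera): "xy" ([column, row] in pixels, amid what is visible of it).
The state is a dict: "time_s": time; "joints": joint angles; "qd": joint speeds; "joint_torque": joint torques, N m; "tcp_pos": TCP position; "eef_rot": TCP orientation; "contact_force": force on the tool from outside, world axes, zero at the start; "moment": the same for the moment, N m; "gripper_width": finger opening in m.
Only numpy, scipy, OpenCV 4.12 (cv2) and the standard library are available. Lean on these libraries where they do the work, as an engineer would, in place of code of your own. Each camera call takes 0.05 s, during which the arm holds its last target.

### The job

Pack the V-rest blocks away: seat one of the two grey totes in the rack, either way round, and stack the other on it with its card holder at the opposite end, so that it stands on the ledges instead of nesting down inside. All the blocks that are out must lie on the floors of the totes (two fit side by side along each; load a tote before or after it is placed), and last of all swing the keeper bar over the stack until it clicks fully shut. Leave the beeswax, tumbler and matchbox where they are.

Things in the scene. Friction and masses are not known exactly. Their poses are not given: they have to be found in the camera images.
- rack: Fixed dark steel plate 160 (x) x 210 (y) x 10 mm with leaning aluminium guides (tops 26 mm up) round a seat for one tote, its length along the rack's y. At the rack's -y end (y = -80 mm) two posts: hinge post at x = +68, catch post at x = -66 mm, about 137 mm high. Origin: centre of its underside, on the work surface; it may be turned.
- rack_seat (a point): Centre of the seat, on top of the base plate (10 mm above the work surface). A seated tote has its origin here, to about 4 mm. Axes as the rack's.
- keeper_hinge (a point): Point on the vertical hinge axis of the keeper bar, at the bar's mid height (142 mm above the work surface).
- keeper_pin (a point): Middle of the upright black grip pin (14 mm diameter, standing 34 mm above the bar's top, from 147 to 181 mm above the work surface), 95 mm from the hinge axis; push or pinch it to swing the bar.
- keeper_bar (a joint): Angle of the level bar (150 x 10 mm). 0 = shut: it points to the rack's -x from the hinge post to the catch post, over the stack's end, 5 mm above the upper rim. Grows anticlockwise from above, towards the rack's -y, to 1.9; starts at 1.2 to 1.7. Stays where left (light friction); in the last 0.12 rad it is pushed over a sprung ball (some 5 N at the pin) and stays shut on its stop at 0.
- vee_1: V-rest block, dark steel, 32 (x) x 36 (y) x 40 mm high, V groove on top along x; 0.16 kg; origin at its centre, 20 mm above what it stands on. Flat end faces 32 mm apart along x to grip. All blocks are alike; three or four are out, the rest absent.
- vee_2: Like vee_1.
- vee_3: Like vee_1.
- vee_4: Like vee_1.
- tote_a: Loose grey stack-nest tote, 190 (x) x 70 (y) x 64 mm high, 0.22 kg. Origin: centre of its underside. Tub 154 x 57 mm outside, 148 x 51 inside, floor 3 mm thick, up to z = 26 mm; above it an upright band 190 x 70 mm, 3 mm walls, z = 26 to 64 mm, to grip across the 70 mm. Feet: one mid +x end, two at the -x end's corners, out to 89 mm from centre. Ledges 6 mm under the rim: see tote_b.
- tote_b: Same as tote_a, interchangeable. Ledges inside the rim: two at the corners of the +x (card holder) end, one mid -x end. With the card holders at contrary ends the upper tote's feet stand on the lower's ledges, its origin 58 mm above the lower's, with 3.5 mm play each way; with both facing the same way it nests down to 38 mm.
- tote_a_card (a point): Card holder on the outside of tote_a's +x end, 95 mm from its centre, 47 mm above its underside.
- tote_b_card (a point): The same on tote_b.
- beeswax: Bystander: yellow wax block 50 x 75 x 32 mm.
- tumbler: Bystander: glass tumbler, 64 mm wide, 90 mm high.
- matchbox: Bystander: matchbox 36 x 62 x 15 mm.
Not all that is in view belongs to the job. What is shaped like the vee_2 but pink or turquoise is not meant.

How it is judged (in metres and radians):
On the way, in this order (a step that is already met when the one before it is completed fails the run):
1. one tote is seated in the rack (((horizontal distance between tote_a and rack_seat below 0.009 m and z of tote_a in the frame of rack_seat below 0.004 m and angle between the x axis of tote_a and the y axis of rack, either way round below 0.1 rad and angle between tote_a's own z axis and vertical below 0.06 rad) or (horizontal distance between tote_b and rack_seat below 0.009 m and z of tote_b in the frame of rack_seat below 0.004 m and angle between the x axis of tote_b and the y axis of rack, either way round below 0.1 rad and angle between tote_b's own z axis and vertical below 0.06 rad))), for 0.2 s.
2. the other tote stands stacked on it, turned end for end (((horizontal distance between tote_b and rack_seat below 0.009 m and z of tote_b in the frame of rack_seat below 0.004 m and angle between the x axis of tote_b and the y axis of rack, either way round below 0.1 rad and angle between each of tote_b, tote_a's own z axis and vertical below 0.06 rad and z of tote_a in the frame of tote_b between 0.053 and 0.062 m and horizontal distance between tote_a and tote_b below 0.01 m and angle between the x axis of tote_a and the x axis of tote_b, either way round below 0.1 rad and horizontal distance between tote_a_card and tote_b_card above 0.15 m) or (horizontal distance between tote_a and rack_seat below 0.009 m and z of tote_a in the frame of rack_seat below 0.004 m and angle between the x axis of tote_a and the y axis of rack, either way round below 0.1 rad and angle between each of tote_a, tote_b's own z axis and vertical below 0.06 rad and z of tote_b in the frame of tote_a between 0.053 and 0.062 m and horizontal distance between tote_b and tote_a below 0.01 m and angle between the x axis of tote_b and the x axis of tote_a, either way round below 0.1 rad and horizontal distance between tote_b_card and tote_a_card above 0.15 m))), for 0.3 s.
3. with every block in the totes, the keeper bar is shut (((horizontal distance between tote_b and rack_seat below 0.009 m and z of tote_b in the frame of rack_seat below 0.004 m and angle between the x axis of tote_b and the y axis of rack, either way round below 0.1 rad and angle between each of tote_b, tote_a's own z axis and vertical below 0.06 rad and z of tote_a in the frame of tote_b between 0.053 and 0.062 m and horizontal distance between tote_a and tote_b below 0.01 m and angle between the x axis of tote_a and the x axis of tote_b, either way round below 0.1 rad and horizontal distance between tote_a_card and tote_b_card above 0.15 m) or (horizontal distance between tote_a and rack_seat below 0.009 m and z of tote_a in the frame of rack_seat below 0.004 m and angle between the x axis of tote_a and the y axis of rack, either way round below 0.1 rad and angle between each of tote_a, tote_b's own z axis and vertical below 0.06 rad and z of tote_b in the frame of tote_a between 0.053 and 0.062 m and horizontal distance between tote_b and tote_a below 0.01 m and angle between the x axis of tote_b and the x axis of tote_a, either way round below 0.1 rad and horizontal distance between tote_b_card and tote_a_card above 0.15 m)) and ((x of vee_1 in the frame of tote_a between -0.075 and 0.075 m and y of vee_1 in the frame of tote_a between -0.026 and 0.026 m and z of vee_1 in the frame of tote_a between 0.01 and 0.032 m) or (x of vee_1 in the frame of tote_b between -0.075 and 0.075 m and y of vee_1 in the frame of tote_b between -0.026 and 0.026 m and z of vee_1 in the frame of tote_b between 0.01 and 0.032 m)) and ((x of vee_2 in the frame of tote_a between -0.075 and 0.075 m and y of vee_2 in the frame of tote_a between -0.026 and 0.026 m and z of vee_2 in the frame of tote_a between 0.01 and 0.032 m) or (x of vee_2 in the frame of tote_b between -0.075 and 0.075 m and y of vee_2 in the frame of tote_b between -0.026 and 0.026 m and z of vee_2 in the frame of tote_b between 0.01 and 0.032 m)) and ((x of vee_3 in the frame of tote_a between -0.075 and 0.075 m and y of vee_3 in the frame of tote_a between -0.026 and 0.026 m and z of vee_3 in the frame of tote_a between 0.01 and 0.032 m) or (x of vee_3 in the frame of tote_b between -0.075 and 0.075 m and y of vee_3 in the frame of tote_b between -0.026 and 0.026 m and z of vee_3 in the frame of tote_b between 0.01 and 0.032 m)) and ((x of vee_4 in the frame of tote_a between -0.075 and 0.075 m and y of vee_4 in the frame of tote_a between -0.026 and 0.026 m and z of vee_4 in the frame of tote_a between 0.01 and 0.032 m) or (x of vee_4 in the frame of tote_b between -0.075 and 0.075 m and y of vee_4 in the frame of tote_b between -0.026 and 0.026 m and z of vee_4 in the frame of tote_b between 0.01 and 0.032 m)) and value of joint keeper_bar below 0.03 rad), for 0.2 s.
At the end, for the whole second after the job is handed in: One tote seated in the rack (within 9 mm, flat), the other stacked on it at 53 to 62 mm (not nested), card holders at opposite ends, within 10 mm and 0.1 rad; every block that is out lies on the floor inside either tote; keeper bar shut to within 0.03 rad; all at rest (all of step 3 and linear speed of each of tote_a, tote_b, vee_1, vee_2, vee_3, vee_4 below 0.03 m/s); the robot touches nothing.
It fails at once if the beeswax was disturbed (moved over 4 cm) (distance of beeswax from where it was at the start of the episode above 0.04 m).
It fails at once if the tumbler was disturbed (moved over 4 cm) (distance of tumbler from where it was at the start of the episode above 0.04 m).
It fails at once if the matchbox was disturbed (moved over 4 cm) (distance of matchbox from where it was at the start of the episode above 0.04 m).
Of vee_1, vee_2, vee_3, vee_4 only 3 to 4 are there at a start; the rules pass over those that are not, and their reading is None.
At some moment in a run one of vee_1, vee_2, vee_3, vee_4 may be knocked a few centimetres aside while the robot is not near it.
Once in a run the grip may slacken for a moment while it holds something.
It also fails if it takes over 208 s, if anything falls off the work surface, if the arm or the gripper's body presses on something with over 40 N, if the wrist force passes 120 N, or if a joint passes its speed limit or range.

## Working session

There is one attempt and no reset: what is moved stays moved. The work goes in short steps, Python scripts to look and compute and a shell command to move; the robot and the scene stay as the last step left them, time stands still between calls to the robot, and variables do not carry over. Pictures are saved under pics/ and viewed, and the job is handed in when it is done.

```bash
mkdir -p pics; ls
cat > h.py <<'E'
import numpy as np, cv2
from plant import r
from scipy.spatial.transform import Rotation as Rot
def save(cam,name,crop=None,scale=1):
    im=r.capture(cam)[:,:,::-1].copy()
    if crop: x0,y0,x1,y1=crop; im=im[y0:y1,x0:x1]
    if scale!=1: im=cv2.resize(im,None,fx=scale,fy=scale,interpolation=cv2.INTER_CUBIC)
    cv2.imwrite('pics/'+name,im)
def KD(cam):
    p=r.camera_params(cam); f=210/np.tan(np.radians(p['vfov'])/2)
    K=np.array([[f,0,p['cx']],[0,f,p['cy']],[0,0,1.]])
    return K,np.array(p['distortion'],float),np.array(p['R'],float),np.array(p['t'],float)
def toworld(cam,uv,z):
    K,D,R,t=KD(cam)
    n=cv2.undistortPoints(np.array(uv,float).reshape(-1,1,2),K,D).reshape(-1,2)
    out=[]
    for a in n:
        d=R.T@np.array([a[0],a[1],1]); c=-R.T@t
        out.append(c+d*(z-c[2])/d[2])
    return np.array(out)
def topix(cam,X):
    K,D,R,t=KD(cam)
    return cv2.projectPoints(np.array(X,float).reshape(-1,1,3),cv2.Rodrigues(R)[0],t,K,D)[0].reshape(-1,2)
E
python3 - <<'E'
from h import *
s=r.get_state(); print(s)
for c in ('scene','top'):
    save(c,c+'0.png'); K,D,R,t=KD(c); print(c,K[0,0],K[:2,2],D,'cam at',-R.T@t,'fwd',R[2],'right',R[0])
    for n in ['rack','vee_1','tote_a','tote_a_card','keeper_pin','keeper_hinge','beeswax','tumbler','matchbox']:
        print(n,[(np.round(d['xy']).tolist(),round(d['p'],2)) for d in r.recognise(n,c)])
E
```

```text
pics
{'time_s': 0.0, 'joints': array([ 8.99599852e+01,  2.05924131e+01,  6.33202004e-01, -2.27745257e-02,
       -7.01361107e+01, -1.65087808e+01]), 'qd': array([-0.09303954, -0.03185526,  0.00178377, -0.00476519, -0.02499525,
        0.08011925]), 'joint_torque': array([ 1.37433013e-03, -5.82713664e+01,  2.93049073e+01,  6.99698567e+00,
        6.95427079e-03, -1.62337628e-04]), 'tcp_pos': array([0.19211025, 0.64655867, 0.22559897]), 'eef_rot': array([ 1.79902523e+02, -6.56311141e-03, -1.65565463e+01]), 'contact_force': array([-1.01414088, -0.97006958,  0.15062421]), 'moment': array([-0.01144853,  0.00968503,  0.00412955]), 'gripper_width': 0.08745507077061561}
scene 406.8114922853633 [278.65418549 212.08874673] [0.03936825 0.         0.         0.         0.        ] cam at [-0.06871519 -0.35877334  0.98557848] fwd [ 0.53407121  0.32597646 -0.78006877] right [ 0.5277811  -0.84935622  0.00641296]
rack [([268.0, 204.0], 0.72)]
vee_1 [([194.0, 143.0], 0.72), ([332.0, 294.0], 0.71), ([223.0, 247.0], 0.66), ([365.0, 261.0], 0.57), ([351.0, 332.0], 0.57), ([198.0, 229.0], 0.47)]
tote_a [
[... 356 characters left out ...]
 [-0.11057575  0.          0.          0.          0.        ] cam at [ 0.14984805 -0.02335145  2.00153215] fwd [ 0.18824147  0.01706256 -0.98197455] right [ 2.03176013e-04 -9.99849731e-01 -1.73342018e-02]
rack [([259.0, 188.0], 0.58)]
vee_1 [([344.0, 230.0], 0.66), ([225.0, 237.0], 0.61), ([350.0, 192.0], 0.41)]
tote_a [([394.0, 216.0], 0.83), ([184.0, 228.0], 0.82), ([172.0, 168.0], 0.55), ([218.0, 152.0], 0.46)]
tote_a_card [([395.0, 213.0], 0.9)]
keeper_pin [([307.0, 168.0], 0.57), ([343.0, 229.0], 0.56)]
keeper_hinge [([261.0, 189.0], 0.88)]
beeswax [([220.0, 153.0], 0.49)]
tumbler [([171.0, 167.0], 0.82), ([220.0, 153.0], 0.48), ([182.0, 227.0], 0.46)]
matchbox [([283.0, 237.0], 0.43)]
```

View pics/scene0.png

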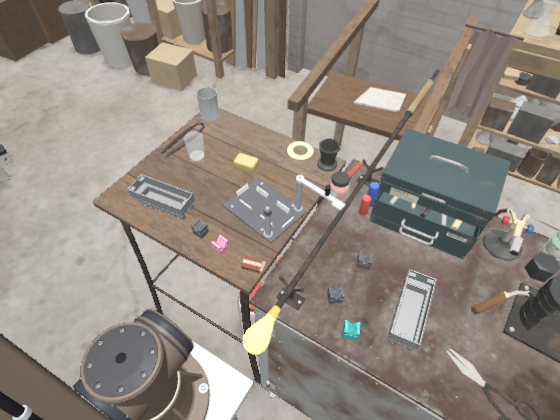

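View pics/top0.png

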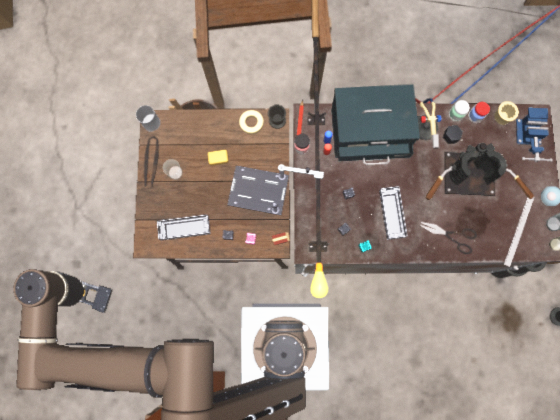

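Run:
```python
from h import *
save('scene','sc1.png',(110,110,310,310),3.0); save('scene','sc2.png',(280,150,480,370),2.7)
save('top','top1.png',(140,130,420,260),2.8)
```

```text
(no output)
```

View pics/sc1.png

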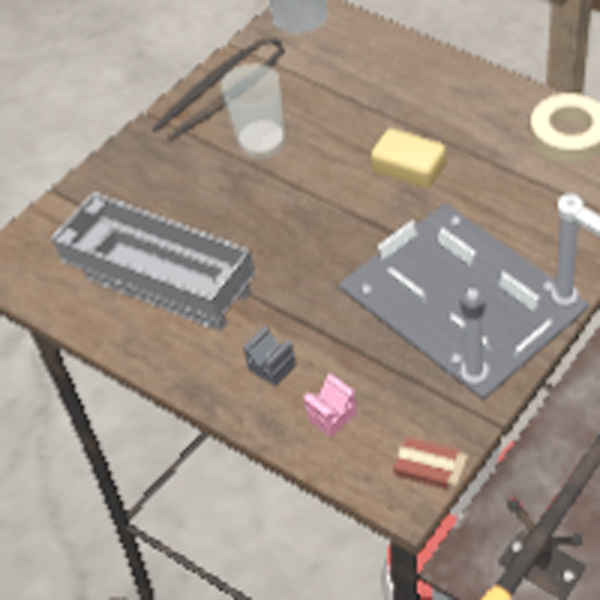

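View pics/sc2.png

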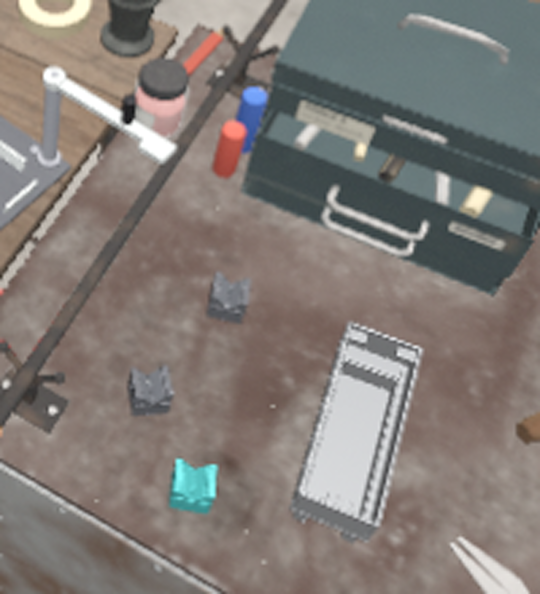

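View pics/top1.png

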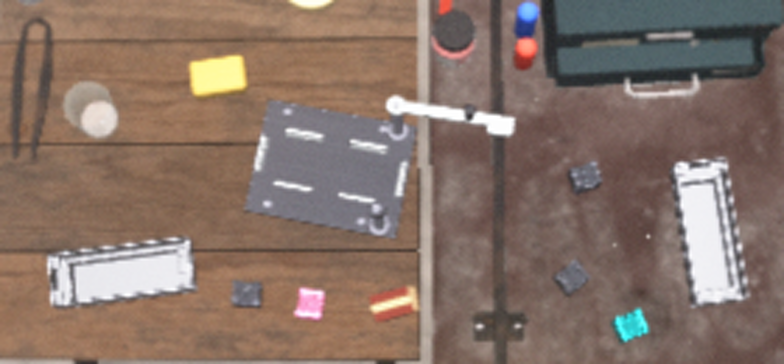

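```bash
cat >> h.py <<'E'
def tri(uvs,uvt):
    A=[];b=[]
    for cam,uv in (('scene',uvs),('top',uvt)):
        K,D,R,t=KD(cam)
        n=cv2.undistortPoints(np.array(uv,float).reshape(-1,1,2),K,D).reshape(2)
        for i in range(2):
            A.append(R[i]-n[i]*R[2]); b.append(n[i]*t[2]-t[i])
    A=np.array(A);b=np.array(b)
    x=np.linalg.lstsq(A,b,rcond=None)[0]
    return x, A@x-b
E
python3 - <<'E'
from h import *
P={'bar mid plate':((298,284),(317,247)),'yellow':((258,335),(319,288)),'bar far plate':((370,172),(316,118)),'barend':((430,80),(316,-5)),
'plate corner':((291,300),(317,250)),'teal':((352,331),(366,246)),'matchbox':((253,265),(281,239)),'pincap':((323,191),(307,168)),'hinge top':((300,179),(282,167.5)),'barend_keeper':((337,203),(319,174.5)),'catch':((267.5,208),(275,205)),'vL':((199,229),(228.5,234.5)),'vA':((335,295),(344,229)),'vB':((365,261),(349,193)),'benchcorner':((258,313),(295,266))}
for k,v in P.items():
    x,e=tri(*v); print(k,np.round(x,3),np.round(np.abs(e).max(),4))
E
```

```text
bar mid plate [ 0.37  -0.133  0.085] 0.0146
yellow [ 0.216 -0.129  0.083] 0.0035
bar far plate [ 0.864 -0.127  0.052] 0.0022
barend [ 1.366 -0.133  0.106] 0.0025
plate corner [ 0.362 -0.129  0.01 ] 0.0063
teal [ 0.37  -0.306  0.021] 0.0008
matchbox [0.4   0.01  0.011] 0.0009
pincap [ 0.633 -0.08   0.153] 0.0065
hinge top [0.641 0.005 0.145] 0.0001
barend_keeper [ 0.613 -0.127  0.151] 0.001
catch [0.506 0.029 0.139] 0.0013
vL [0.415 0.208 0.02 ] 0.0009
vA [ 0.435 -0.226  0.019] 0.0
vB [ 0.574 -0.249  0.016] 0.0004
benchcorner [ 0.312 -0.05  -0.07 ] 0.0109
```

Run:
```python
from h import *
for z in (0,.03,.06,.09,.12,.15,.2,.3):
    a=toworld('top',[(317.5,270),(317,200),(316.5,130)],z); b=toworld('scene',[(291,292),(340,222),(376,158),(405,116)],z)
    print(z,np.round(a[:,1],3),np.round(b[:,:2],3).tolist())
save('scene','sc3.png',(240,130,400,350),2.7)
```

```text
0 [-0.126 -0.127 -0.129] [[0.39, -0.12], [0.673, -0.126], [0.99, -0.106], [1.262, -0.107]]
0.03 [-0.124 -0.126 -0.128] [[0.377, -0.127], [0.65, -0.133], [0.958, -0.114], [1.221, -0.115]]
0.06 [-0.123 -0.124 -0.126] [[0.363, -0.134], [0.628, -0.14], [0.926, -0.121], [1.181, -0.122]]
0.09 [-0.121 -0.123 -0.124] [[0.349, -0.142], [0.605, -0.147], [0.894, -0.129], [1.14, -0.13]]
0.12 [-0.12  -0.121 -0.123] [[0.335, -0.149], [0.582, -0.154], [0.862, -0.137], [1.1, -0.138]]
0.15 [-0.118 -0.119 -0.121] [[0.321, -0.156], [0.56, -0.161], [0.829, -0.145], [1.059, -0.145]]
0.2 [-0.116 -0.117 -0.119] [[0.297, -0.168], [0.522, -0.173], [0.776, -0.157], [0.992, -0.158]]
0.3 [-0.111 -0.112 -0.113] [[0.251, -0.193], [0.447, -0.197], [0.668, -0.183], [0.857, -0.184]]
```

View pics/sc3.png

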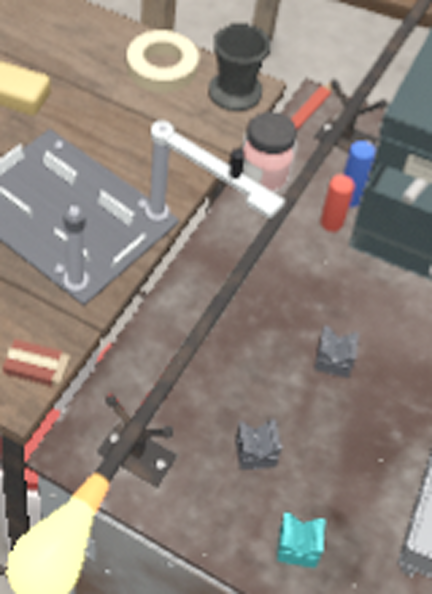

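```bash
cat > fit.py <<'E'
from h import *
from scipy.optimize import minimize
from scipy.ndimage import map_coordinates
def grads(cams):
    G={}
    for c in cams:
        im=r.capture(c); 
        lab=cv2.cvtColor(im,cv2.COLOR_RGB2LAB).astype(np.float32)
        lab=cv2.GaussianBlur(lab,(0,0),0.7)
        gx=cv2.Sobel(lab,cv2.CV_32F,1,0,ksize=3);gy=cv2.Sobel(lab,cv2.CV_32F,0,1,ksize=3)
        G[c]=(gx,gy,im)
    return G
def rect(lx,ly,z,cx=0,cy=0):
    a=[(cx+sx*lx/2,cy+sy*ly/2,z) for sx,sy in((1,1),(-1,1),(-1,-1),(1,-1))]
    return [(a[i],a[(i+1)%4]) for i in range(4)]
def up(lx,ly,z0,z1): return [((sx*lx/2,sy*ly/2,z0),(sx*lx/2,sy*ly/2,z1)) for sx in(1,-1) for sy in(1,-1)]
M={'rack':rect(.16,.21,.01),
 'tote':rect(.19,.07,.064)+rect(.184,.064,.064),
 'vee':rect(.032,.036,0)+up(.032,.036,0,.04)+[((s*.016,t*.018,.04),(-s*.016,t*.018,.04)) for s in(1,) for t in(1,-1)]}
def sample(model,n=24):
    P=[];T=[]
    for a,b in M[model]:
        a=np.array(a);b=np.array(b)
        for u in (np.arange(n)+.5)/n: P.append(a+u*(b-a));T.append((b-a)/np.linalg.norm(b-a))
    return np.array(P),np.array(T)
def pose(q,P):
    c,s=np.cos(q[2]),np.sin(q[2]); z=q[3] if len(q)>3 else 0
    return np.c_[q[0]+c*P[:,0]-s*P[:,1],q[1]+s*P[:,0]+c*P[:,1],P[:,2]+z]
def score(q,model,G,z=0,cap=60):
    P,T=sample(model);tot=0
    W=pose([*q[:3],z],P);W2=pose([*q[:3],z],P+T*1e-3)
    for c,(gx,gy,_) in G.items():
        a=topix(c,W);d=topix(c,W2)-a;n=np.c_[-d[:,1],d[:,0]];n/=np.linalg.norm(n,axis=1)[:,None]+1e-9
        v=0
        for k in range(3):
            x=map_coordinates(gx[:,:,k],[a[:,1],a[:,0]],order=1);y=map_coordinates(gy[:,:,k],[a[:,1],a[:,0]],order=1)
            v=v+(x*n[:,0]+y*n[:,1])**2
        tot+=np.minimum(np.sqrt(v),cap*2).mean()
    return tot
def fit(model,x,y,yaw=None,cams=('scene','top'),G=None,z=0,span=.015):
    G=G or grads(cams);best=None
    yaws=np.radians(np.arange(-90,90,7.5)) if yaw is None else np.radians(yaw)+np.radians([-8,-4,0,4,8])
    L=[]
    for w in yaws:
        for dx in np.linspace(-span,span,7):
            for dy in np.linspace(-span,span,7):
                L.append((score((x+dx,y+dy,w),model,G,z),x+dx,y+dy,w))
    L.sort(reverse=True);R=[]
    for l in L[:5]:
        s=minimize(lambda q:-score(q,model,G,z),l[1:],method='Nelder-Mead',options=dict(initial_simplex=np.array([l[1:],np.add(l[1:],(.003,0,0)),np.add(l[1:],(0,.003,0)),np.add(l[1:],(0,0,.04))]),xatol=1e-4,fatol=1e-3))
        R.append((-s.fun,*s.x))
    R.sort(reverse=True)
    return R[0],R[1],G
def overlay(G,cam,items,name,crop,scale):
    im=G[cam][2][:,:,::-1].copy();x0,y0,x1,y1=crop
    im=cv2.resize(im[y0:y1,x0:x1],None,fx=scale,fy=scale,interpolation=cv2.INTER_CUBIC)
    for m,q in items:
        for a,b in M[m]:
            p=topix(cam,pose(q,np.array([a,b])));p=((p-[x0,y0]+.5)*scale).astype(int)
            cv2.line(im,p[0].tolist(),p[1].tolist(),(0,255,0),1)
    cv2.imwrite('pics/'+name,im)
E
python3 - <<'E'
from fit import *
G=grads(('scene','top'));items=[]
for n,m,x,y,w in (('rack','rack',.588,.096,-10),('toteL','tote',.44,.37,None),('toteR','tote',.5,-.42,None),('vL','vee',.415,.208,None),('vA','vee',.435,-.226,None),('vB','vee',.574,-.249,None)):
    if n[0]=='t':
        p=(184,228) if n=='toteL' else (394,214); x,y=toworld('top',[p],.05)[0][:2]
    b,b2,_=fit(m,x,y,w,G=G,span=.02); items.append((m,b[1:4]))
    for k in (b,b2): print(n,round(k[0],1),np.round(k[1:3],4),round(np.degrees(k[3]),1))
overlay(G,'scene',items,'ov1.png',(110,130,310,300),4); overlay(G,'scene',items,'ov2.png',(300,220,460,370),4)
overlay(G,'top',items,'ov3.png',(150,140,420,260),2.9)
E
```

```text
rack 140.8 [0.5924 0.1005] -10.8
rack 140.8 [0.5924 0.1005] -10.8Traceback (most recent call last):
  File "<stdin>", line 6, in <module>
  File "fit.py", line 47, in fit
    L.append((score((x+dx,y+dy,w),model,G,z),x+dx,y+dy,w))
              ~~~~~^^^^^^^^^^^^^^^^^^^^^^^^^
  File "fit.py", line 33, in score
    a=topix(c,W);d=topix(c,W2)-a;n=np.c_[-d[:,1],d[:,0]];n/=np.linalg.norm(n,axis=1)[:,None]+1e-9
  File "h.py", line 22, in topix
    K,D,R,t=KD(cam)
            ~~^^^^^
  File "h.py", line 10, in KD
    p=r.camera_params(cam); f=210/np.tan(np.radians(p['vfov'])/2)
ValueError: time passes only in moves, steps and waits
```

```bash
sed -i 's/^def KD/import functools\n@functools.lru_cache\ndef KD/' h.py
cat > a.py <<'E'
from fit import *
G=grads(('scene','top'));items=[]
for n,m,x,y,w in (('rack','rack',.588,.096,-10),('toteL','tote',.44,.37,None),('toteR','tote',.5,-.42,None),('vL','vee',.415,.208,None),('vA','vee',.435,-.226,None),('vB','vee',.574,-.249,None)):
    if n[0]=='t':
        p=(184,228) if n=='toteL' else (394,214); x,y=toworld('top',[p],.05)[0][:2]
    b,b2,_=fit(m,x,y,w,G=G,span=.02); items.append((m,b[1:4]))
    for k in (b,b2): print(n,round(k[0],1),np.round(k[1:3],4),round(np.degrees(k[3]),1))
overlay(G,'scene',items,'ov1.png',(110,130,310,300),4); overlay(G,'scene',items,'ov2.png',(300,220,460,370),4)
overlay(G,'top',items,'ov3.png',(150,140,420,260),2.9)
E
time python3 a.py
```

```text
rack 141.0 [0.5924 0.1005] -10.8
rack 141.0 [0.5924 0.1005] -10.8
toteL 201.6 [0.4369 0.3705] -82.7
toteL 201.6 [0.4369 0.3705] -82.7
toteR 207.7 [ 0.4899 -0.4078] 6.8
toteR 207.7 [ 0.4899 -0.4078] 6.8
vL 134.6 [0.4155 0.2085] 80.6
vL 134.6 [0.4156 0.2086] 80.6
vA 101.7 [ 0.4364 -0.2248] 41.6
vA 101.7 [ 0.4364 -0.2248] 41.6
vB 113.7 [ 0.5718 -0.2482] 11.3
vB 113.7 [ 0.5718 -0.2482] 11.3
real	0m12.838s
user	0m12.955s
sys	0m0.055s
```

View pics/ov1.png

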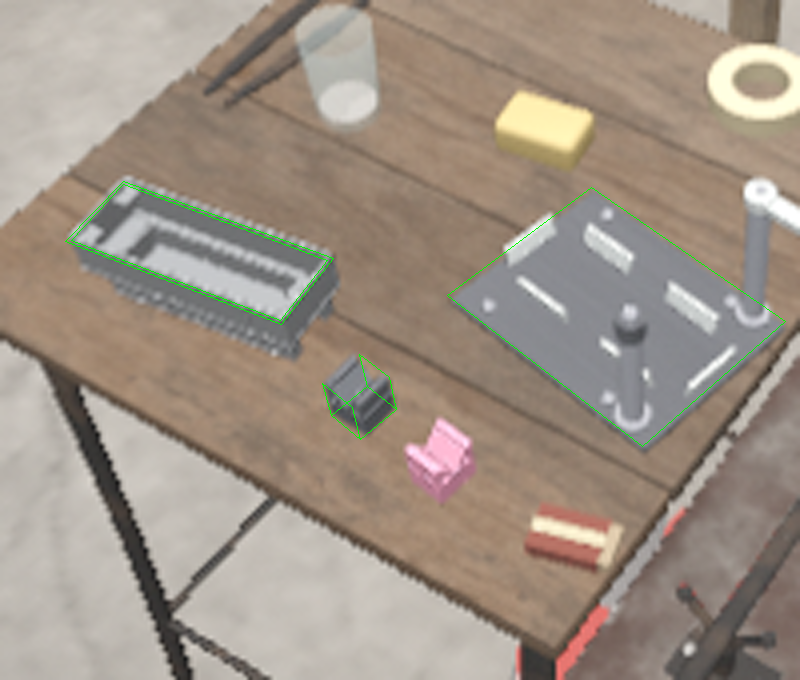

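View pics/ov2.png

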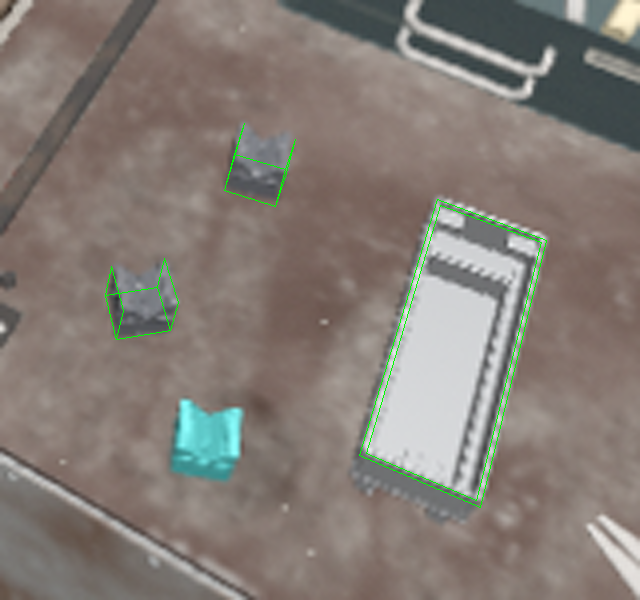

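View pics/ov3.png

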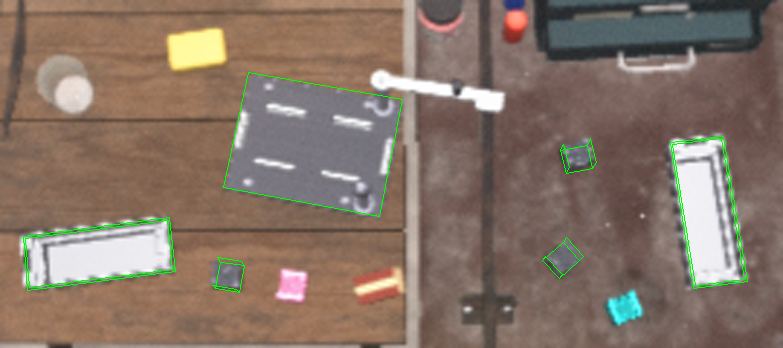

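Run:
```python
from h import *
im=r.capture('scene')[:,:,::-1]; im2=r.capture('top')[:,:,::-1]
t=[]
for I,(x,y) in ((im,(199,229)),(im,(335,295)),(im,(365,261)),(im2,(228,235)),(im2,(344,229)),(im2,(349,193))):
    t.append(cv2.resize(I[y-14:y+14,x-14:x+14],(260,260),interpolation=cv2.INTER_CUBIC))
cv2.imwrite('pics/z1.png',np.vstack([np.hstack(t[:3]),np.hstack(t[3:])]))
```

```text
(no output)
```

View pics/z1.png

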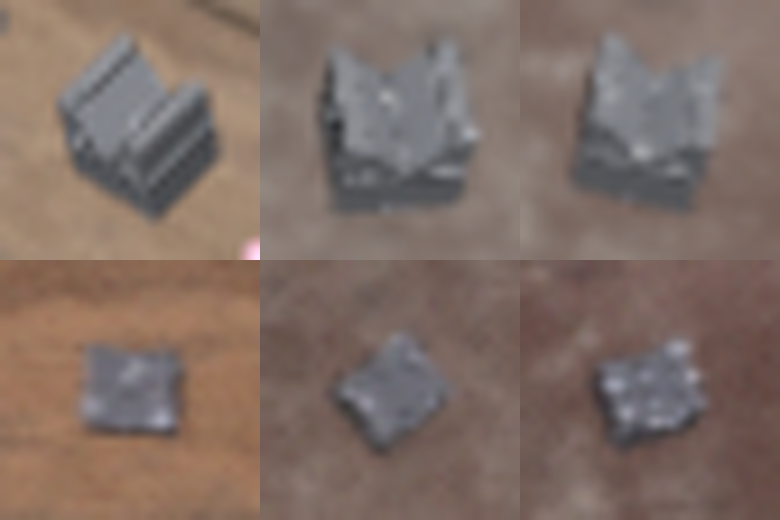

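```bash
cat > to.py <<'E'
import sys
from h import *
# usage: to.py x y z yaw : prints turn (az total) and the shift in tool axes after the turn
x,y,z,yaw=map(float,sys.argv[1:5])
s=r.get_state();p=s['tcp_pos'];e=s['eef_rot']
R0=Rot.from_euler('xyz',e,degrees=True);R1=Rot.from_euler('xyz',[180,0,yaw],degrees=True)
rv=(R0.inv()*R1).as_rotvec()
d=R1.inv().apply(np.array([x,y,z])-p)
d0=R0.inv().apply(np.array([x,y,z])-p)
print('pos',np.round(p,4),'rot',np.round(e,2),'w',round(s['gripper_width'],4),'j',np.round(s['joints'],1),'t',round(s['time_s'],2))
print('turn rv',np.round(rv,4),'rows',round(abs(rv[2])/.12,1),'| shift after turn',np.round(d,4),'rows',round(np.linalg.norm(d)/.038,1),'| shift before turn',np.round(d0,4))
E
python3 to.py .4155 .2085 .12 80.6;python3 to.py .4155 .2085 .12 -99.4
```

```text
pos [0.1923 0.647  0.2266] rot [180.    -0.   -16.55] w 0.0878 j [ 90.   20.5   0.7   0.  -70.1 -16.5] t 1.5
turn rv [ 0.      0.     -1.6955] rows 14.1 | shift after turn [-0.3962  0.2919  0.1066] rows 13.2 | shift before turn [0.3389 0.3568 0.1066]
pos [0.1923 0.647  0.2266] rot [180.    -0.   -16.55] w 0.0878 j [ 90.   20.5   0.7   0.  -70.1 -16.5] t 1.5
turn rv [ 0.     -0.      1.4461] rows 12.1 | shift after turn [ 0.3962 -0.2919  0.1066] rows 13.2 | shift before turn [0.3389 0.3568 0.1066]
```

```bash
python3 -m inch '.028 .030 0 0 0 .12 1;.028 .030 0 0 0 0 1;.028 .030 0 0 0 0 1;.028 .030 0 0 0 0 1;.028 .030 0 0 0 0 1;.028 .030 0 0 0 0 1;.028 .030 0 0 0 0 1;.028 .030 0 0 0 0 1;.028 .030 0 0 0 0 1;.028 .030 0 0 0 0 1' 40; python3 to.py .4155 .2085 .12 80.6;python3 to.py .4155 .2085 .12 -99.4
```

```text
time_s: 2.33
tcp_pos: [0.3346, 0.2605, 0.2269]
eef_rot: [-179.9, -0.0, -23.4]
contact_force: [0.6, -0.6, -0.1]
gripper_width: 0.0878
pos [0.3346 0.2605 0.2269] rot [-1.7993e+02 -1.0000e-02 -2.3390e+01] w 0.0878 j [ 64.8  -4.1 -28.9   0.  -65.2   1.8] t 2.33
turn rv [-7.0000e-04 -1.1000e-03 -1.8149e+00] rows 15.1 | shift after turn [-0.0381  0.0883  0.1069] rows 3.8 | shift before turn [0.0949 0.0157 0.1069]
pos [0.3346 0.2605 0.2269] rot [-1.7993e+02 -1.0000e-02 -2.3390e+01] w 0.0878 j [ 64.8  -4.1 -28.9   0.  -65.2   1.8] t 2.33
turn rv [-1.1000e-03  6.0000e-04  1.3267e+00] rows 11.1 | shift after turn [ 0.0381 -0.0883  0.1069] rows 3.8 | shift before turn [0.0949 0.0157 0.1069]
```

```bash
python3 -m inch '0 0 .008 0 0 .1206 1;0 0 .008 0 0 .1206 1;0 0 .008 0 0 .1206 1;0 0 .008 0 0 .1206 1;0 0 .008 0 0 .1206 1;0 0 .008 0 0 .1206 1;0 0 .008 0 0 .1206 1;0 0 .008 0 0 .1206 1;0 0 .008 0 0 .1206 1;0 0 .008 0 0 .1206 1;0 0 .008 0 0 .1206 1;.0127 -.0294 0 0 0 0 1;.0127 -.0294 0 0 0 0 1;.0127 -.0294 0 0 0 0 1;0 0 0 0 0 0 1;0 0 0 0 0 0 1' 40; python3 to.py .4155 .2085 .012 -99.4
python3 - <<'E'
from fit import *
G=grads(('scene','top'))
overlay(G,'scene',[('vee',(.4155,.2085,np.radians(-9.4)))],'g1.png',(130,150,290,290),4)
E
```

```text
time_s: 3.67
tcp_pos: [0.4162, 0.2094, 0.1384]
eef_rot: [180.0, -0.0, -99.6]
contact_force: [0.4, -0.5, 0.1]
gripper_width: 0.0877
pos [0.4162 0.2094 0.1384] rot [ 1.7999e+02 -2.0000e-02 -9.9620e+01] w 0.0877 j [ 51.    5.4 -32.    0.  -52.7 -60.6] t 3.67
turn rv [ 0.0001 -0.0003 -0.0038] rows 0.0 | shift after turn [0.0009 0.0005 0.1264] rows 3.3 | shift before turn [0.0009 0.0005 0.1264]
```

View pics/g1.png

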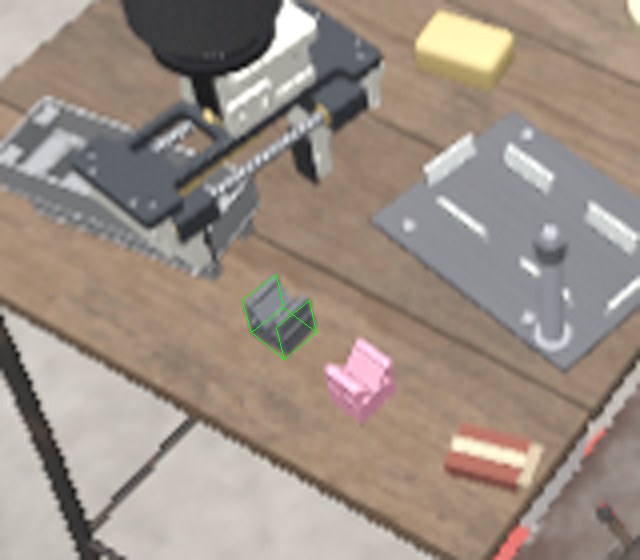

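```bash
python3 -c "
from h import *
print(topix('scene',[(.4162,.2094,.1384)]))"
python3 -m inch '.0009 .0005 .025 0 0 0 1;0 0 .025 0 0 0 1;0 0 .025 0 0 0 1;0 0 .025 0 0 0 1;0 0 .018 0 0 0 1;0 0 .0085 0 0 0 1;0 0 0 0 0 0 1;0 0 0 0 0 0 .2;0 0 0 0 0 0 .2;0 0 0 0 0 0 .2;0 0 0 0 0 0 .2;0 0 0 0 0 0 .2' 40
```

```text
[[193.06419136 202.46727722]]
time_s: 4.77
tcp_pos: [0.4149, 0.2099, 0.0129]
eef_rot: [-180.0, 0.1, -99.4]
contact_force: [0.4, 0.5, 0.4]
gripper_width: 0.0599
```

```bash
python3 -m inch '0 0 0 0 0 0 .1;0 0 0 0 0 0 .1;0 0 0 0 0 0 .1;0 0 0 0 0 0 .1;0 0 0 0 0 0 .1;0 0 0 0 0 0 .1;0 0 -.02 0 0 0 .1;0 0 -.03 0 0 0 .1;0 0 -.03 0 0 0 .1;0 0 -.03 0 0 0 .1;0 0 0 0 0 0 .1' 40; python3 to.py .4369 .3705 .12 -172.7
```

```text
time_s: 5.68
tcp_pos: [0.4169, 0.2117, 0.1272]
eef_rot: [-179.7, 0.4, -99.4]
contact_force: [0.9, -0.4, -1.9]
gripper_width: 0.032
pos [0.4169 0.2117 0.1272] rot [-179.71    0.37  -99.37] w 0.032 j [ 51.2   6.  -33.1   0.1 -50.5 -60.6] t 5.68
turn rv [-3.0000e-04  8.9000e-03  1.2799e+00] rows 10.7 | shift after turn [-0.04    0.155   0.0072] rows 4.2 | shift before turn [-0.1599  0.0062  0.0082]
```

```bash
python3 -m inch '0 0 0 0 0 .1164 .1;0 0 0 0 0 .1164 .1;0 0 0 0 0 .1164 .1;0 0 0 0 0 .1164 .1;0 0 0 0 0 .1164 .1;0 0 0 0 0 .1164 .1;0 0 0 0 0 .1164 .1;0 0 0 0 0 .1164 .1;0 0 0 0 0 .1164 .1;0 0 0 0 0 .1164 .1;0 0 0 0 0 .1164 .1;-.008 .031 0 0 0 0 .1;-.008 .031 0 0 0 0 .1;-.008 .031 0 0 0 0 .1;-.008 .031 0 0 0 0 .1;-.008 .031 0 0 0 0 .1;0 0 0 0 0 0 .1;0 0 0 0 0 0 .1' 40; python3 to.py .4369 .3705 .019 -172.7
python3 -c "
from h import *
save('scene','g2.png',(110,120,270,260),4)
print(r.recognise('tumbler','scene')[:2],r.recognise('tumbler','top') if 0 else '')
print(toworld('scene',[(197,157)],0))"
```

```text
time_s: 7.18
tcp_pos: [0.4344, 0.3695, 0.1207]
eef_rot: [-179.9, -0.1, -172.7]
contact_force: [-0.6, -0.9, -1.8]
gripper_width: 0.0321
pos [0.4344 0.3695 0.1207] rot [-1.7993e+02 -7.0000e-02 -1.7272e+02] w 0.0321 j [  60.    16.1  -20.7   -0.   -53.3 -142.7] t 7.18
turn rv [-0.0012 -0.0013 -0.0003] rows 0.0 | shift after turn [-0.0026  0.0007  0.1017] rows 2.7 | shift before turn [-0.0027  0.0008  0.1017]
[{'xy': [193.9, 141.6], 'p': 0.76}, {'xy': [163.8, 198.6], 'p': 0.18}] 
[[ 6.63389102e-01  4.22185485e-01 -1.11022302e-16]]
```

View pics/g2.png

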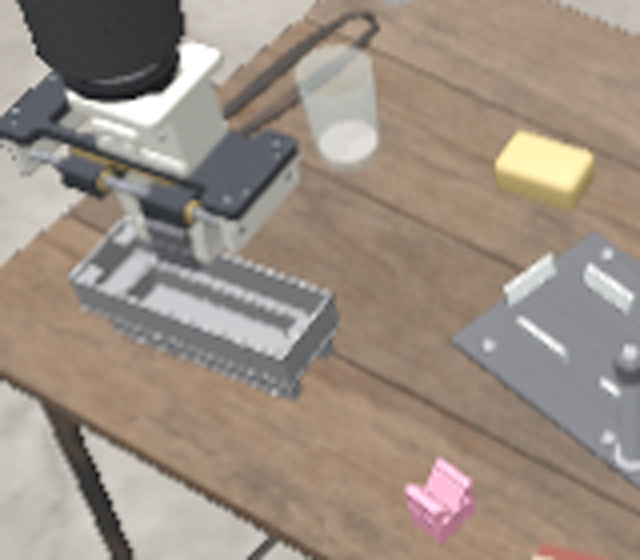

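```bash
python3 -m inch '-.0026 .0007 .02 0 0 0 .1;0 0 .02 0 0 0 .1;0 0 .02 0 0 0 .1;0 0 .02 0 0 0 .1;0 0 .015 0 0 0 .1;0 0 .007 0 0 0 .1;0 0 0 0 0 0 .1;0 0 0 0 0 0 .55;0 0 0 0 0 0 .55;0 0 0 0 0 0 .55;0 0 0 0 0 0 .55;0 0 -.01 0 0 0 .6;0 0 -.03 0 0 0 .6;0 0 -.03 0 0 0 1;0 0 -.03 0 0 0 1;0 0 0 0 0 0 1' 40; python3 to.py .4369 .3705 .030 -82.7
python3 - <<'E'
from fit import *
G=grads(('scene','top'))
b,_,_=fit('tote',.4369,.3705,-82.7,G=G)
print(b,np.degrees(b[3]))
overlay(G,'scene',[('tote',b[1:4])],'g3.png',(110,120,270,260),4)
E
```

```text
time_s: 8.62
tcp_pos: [0.4398, 0.3722, 0.1275]
eef_rot: [179.6, 0.4, -172.7]
contact_force: [0.6, 1.4, 0.4]
gripper_width: 0.0672
pos [0.4398 0.3722 0.1275] rot [ 179.6     0.45 -172.71] w 0.0672 j [ 5.980e+01  1.580e+01 -2.020e+01  1.000e-01 -5.340e+01 -1.426e+02] t 8.62
turn rv [-6.0000e-04  1.1700e-02 -1.5709e+00] rows 13.1 | shift after turn [0.0013 0.0031 0.0975] rows 2.6 | shift before turn [ 0.0038 -0.002   0.0975]
(np.float64(183.19895846628864), np.float64(0.4371933255018551), np.float64(0.3699299240738719), np.float64(-1.4430345963365243)) -82.67979206144724
```

View pics/g3.png

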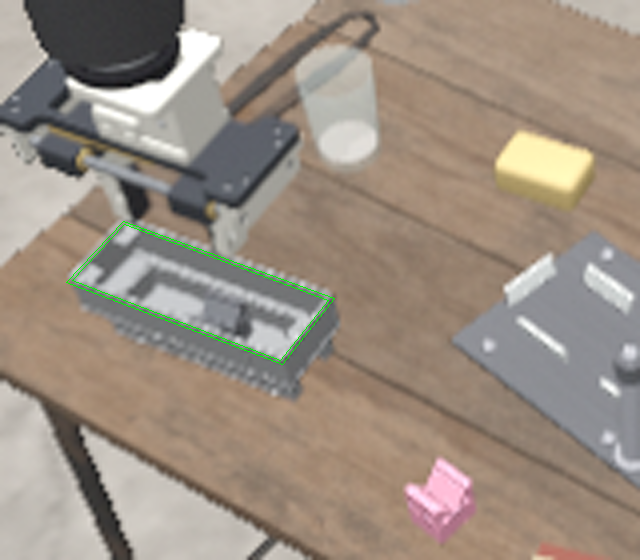

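```bash
python3 -m inch '0 0 0 0 0 -.1208 1;0 0 0 0 0 -.1208 1;0 0 0 0 0 -.1208 1;0 0 0 0 0 -.1208 1;0 0 0 0 0 -.1208 1;0 0 0 0 0 -.1208 1;0 0 0 0 0 -.1208 1;0 0 0 0 0 -.1208 1;0 0 0 0 0 -.1208 1;0 0 0 0 0 -.1208 1;0 0 0 0 0 -.1208 1;0 0 0 0 0 -.1208 1;0 0 0 0 0 -.1208 1;0 0 0 0 0 0 1;0 0 0 0 0 0 1' 50; python3 to.py .4371 .3702 .030 -82.7
```

```text
time_s: 9.97
tcp_pos: [0.437, 0.369, 0.1196]
eef_rot: [180.0, -0.0, -83.0]
contact_force: [0.1, -0.8, -0.3]
gripper_width: 0.0877
pos [0.437  0.369  0.1196] rot [ 1.7995e+02 -5.0000e-02 -8.3040e+01] w 0.0877 j [ 59.8  16.3 -20.7  -0.  -53.1 -52.8] t 9.97
turn rv [ 0.0008 -0.0008 -0.0059] rows 0.0 | shift after turn [-0.0012 -0.0003  0.0896] rows 2.4 | shift before turn [-0.0013 -0.0003  0.0896]
```

```bash
python3 -m inch '-.001 0 .02 0 0 -.006 1;0 0 .02 0 0 0 1;0 0 .02 0 0 0 1;0 0 .02 0 0 0 1;0 0 .0096 0 0 0 1;0 0 0 0 0 0 .9;0 0 0 0 0 0 .6;0 0 0 0 0 0 .6;0 0 0 0 0 0 .6;0 0 0 0 0 0 .6;0 0 0 0 0 0 .6' 50; python3 to.py .5924 .1005 .16 -100.8
```

```text
time_s: 10.88
tcp_pos: [0.4376, 0.371, 0.0315]
eef_rot: [-179.9, 0.1, -82.5]
contact_force: [0.0, 0.1, 3.1]
gripper_width: 0.0698
pos [0.4376 0.371  0.0315] rot [-1.7993e+02  8.0000e-02 -8.2480e+01] w 0.0698 j [ 59.8  22.5 -25.6   0.  -41.8 -52.3] t 10.88
turn rv [-0.001   0.0016  0.3197] rows 2.7 | shift after turn [ 0.2367 -0.2027 -0.1285] rows 8.9 | shift before turn [ 0.2882 -0.1183 -0.1288]
```

```bash
python3 -m inch '0 0 -.02 0 0 0 .6;0 0 -.03 0 0 0 .6;0 0 -.03 0 0 0 .6;0 0 -.03 0 0 .1066 .6;0 0 -.03 0 0 .1066 .6;0 0 -.01 0 0 .1066 .6;.0263 -.0225 0 0 0 0 .6;.0263 -.0225 0 0 0 0 .6;.0263 -.0225 0 0 0 0 .6;.0263 -.0225 0 0 0 0 .6;.0263 -.0225 0 0 0 0 .6;.0263 -.0225 0 0 0 0 .6;.0263 -.0225 0 0 0 0 .6;.0263 -.0225 0 0 0 0 .6;.0263 -.0225 0 0 0 0 .6;0 0 0 0 0 0 .6;0 0 0 0 0 0 .6' 50; python3 to.py .5924 .1005 .042 -100.8
python3 - <<'E'
from fit import *
G=grads(('scene','top'))
z=r.get_state()['tcp_pos'][2]-.0315
b,_,_=fit('tote',.5924,.1005,-100.8,G=G,z=z)
print(b,np.degrees(b[3]))
overlay(G,'scene',[('tote',(*b[1:4],z)),('rack',(.5924,.1005,np.radians(-10.8)))],'g4.png',(170,90,330,230),4)
E
```

```text
time_s: 12.3
tcp_pos: [0.5916, 0.0978, 0.1797]
eef_rot: [179.9, -0.0, -101.0]
contact_force: [-0.5, 0.5, -4.2]
gripper_width: 0.0699
pos [0.5916 0.0978 0.1797] rot [ 1.7991e+02 -3.0000e-02 -1.0101e+02] w 0.0699 j [ 28.   15.5 -12.9  -0.  -61.7 -39. ] t 12.3
turn rv [ 0.0016 -0.0006 -0.0037] rows 0.0 | shift after turn [-0.0028 -0.0003  0.1377] rows 3.6 | shift before turn [-0.0029 -0.0005  0.1377]
(np.float64(169.65073229831955), np.float64(0.5852424374417731), np.float64(0.10192035397163517), np.float64(-1.7312865267266195)) -99.1954111092985
```

View pics/g4.png

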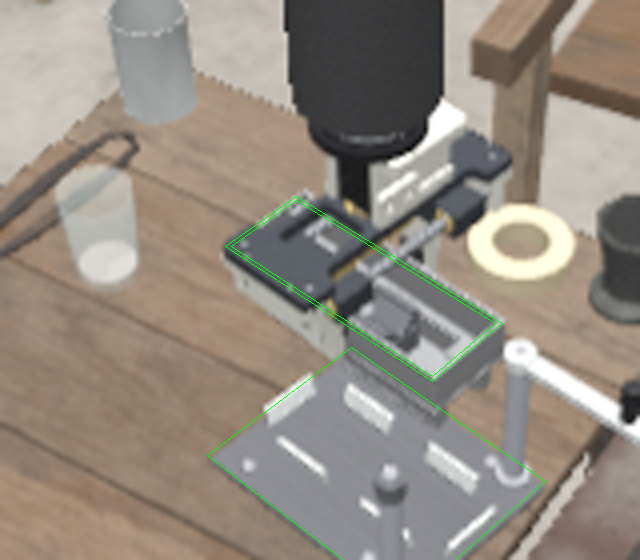

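```bash
python3 -m inch '-.0028 0 .025 0 0 -.004 .6;0 0 .025 0 0 0 .6;0 0 .025 0 0 0 .6;0 0 .02 0 0 0 .6;0 0 .01 0 0 0 .6;0 0 0 0 0 0 .6;0 0 0 0 0 0 .6' 50; python3 to.py .5924 .1005 .0415 -100.8
python3 - <<'E'
from fit import *
G=grads(('scene','top'))
overlay(G,'scene',[('rack',(.5924,.1005,np.radians(-10.8))),('tote',(.5924,.1005,np.radians(-100.8),r.get_state()['tcp_pos'][2]-.0315))],'g5.png',(190,110,330,250),4)
E
```

```text
time_s: 12.98
tcp_pos: [0.5923, 0.1034, 0.0758]
eef_rot: [180.0, -0.0, -100.5]
contact_force: [-0.1, -0.3, -3.5]
gripper_width: 0.0701
pos [0.5923 0.1034 0.0758] rot [ 1.7999e+02 -3.0000e-02 -1.0049e+02] w 0.0701 j [ 28.5  21.5 -19.6   0.  -48.9 -39. ] t 12.98
turn rv [ 0.0002 -0.0004  0.0054] rows 0.0 | shift after turn [ 0.0028 -0.0007  0.0343] rows 0.9 | shift before turn [ 0.0028 -0.0007  0.0343]
```

View pics/g5.png

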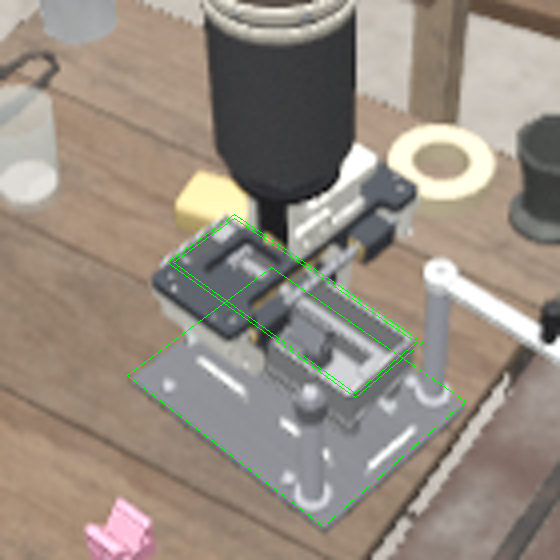

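```bash
python3 -m inch '.0015 -.0005 .008 0 0 0 .6;0 0 .008 0 0 0 .6;0 0 .006 0 0 0 .6;0 0 .005 0 0 0 .6;0 0 .004 0 0 0 .6;0 0 0 0 0 0 .6;0 0 0 0 0 0 .6' 50; python3 to.py .5924 .1005 .0415 -100.8;python3 -c "
from plant import r
print(r.get_state()['contact_force'])"
```

```text
time_s: 13.67
tcp_pos: [0.5914, 0.1, 0.0435]
eef_rot: [179.9, -0.1, -100.6]
contact_force: [-1.1, -4.9, -3.2]
gripper_width: 0.07
pos [0.5914 0.1    0.0435] rot [ 1.7987e+02 -1.2000e-01 -1.0059e+02] w 0.07 j [ 28.3  23.7 -21.3   0.  -45.1 -38.9] t 13.67
turn rv [ 0.0023 -0.0021  0.0037] rows 0.0 | shift after turn [-0.0007 -0.0009  0.002 ] rows 0.1 | shift before turn [-0.0007 -0.0009  0.002 ]
[-1.10337254 -4.86131948 -3.24076786]
```

```bash
python3 -m inch '.001 0 .002 0 0 0 .6;0 0 .001 0 0 0 .6;0 0 .001 0 0 0 .6;0 0 0 0 0 0 .6;0 0 0 0 0 0 .9;0 0 0 0 0 0 1;0 0 0 0 0 0 1;0 0 0 0 0 0 1;0 0 0 0 0 0 1;0 0 -.02 0 0 0 1;0 0 -.03 0 0 0 1;0 0 -.03 0 0 0 1;0 0 -.03 0 0 0 1;0 0 -.03 0 0 0 1;0 0 -.03 0 0 0 1' 50
python3 - <<'E'
from fit import *
G=grads(('scene','top'))
b,_,_=fit('tote',.5924,.1005,-100.8,G=G,z=.01)
print(b,np.degrees(b[3]))
overlay(G,'scene',[('rack',(.5924,.1005,np.radians(-10.8))),('tote',(*b[1:4],.01))],'g6.png',(190,110,330,250),4)
E
```

```text
time_s: 14.92
tcp_pos: [0.5923, 0.1002, 0.2121]
eef_rot: [-180.0, 0.0, -100.6]
contact_force: [0.6, 0.1, -0.8]
gripper_width: 0.0876
(np.float64(190.67709012412945), np.float64(0.5878783067290544), np.float64(0.09992029537196571), np.float64(-1.7576005104162031)) -100.70309131688772
```

View pics/g6.png

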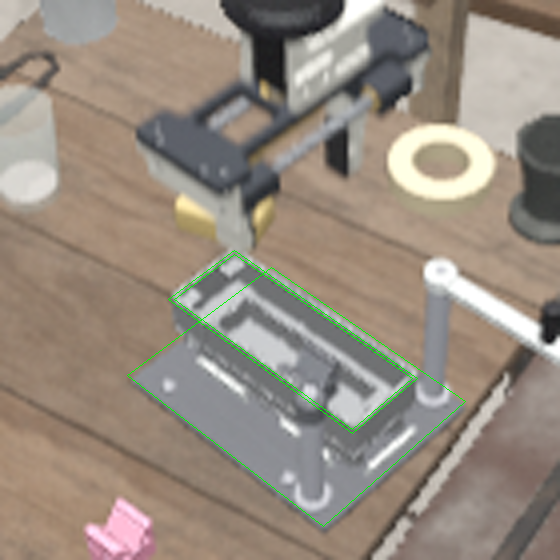

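```bash
python3 to.py .4364 -.2248 .2 -48.4
python3 - <<'E'
from fit import *
G=grads(('scene','top'))
for n,x,y,w in (('vA',.4364,-.2248,41.6),('vB',.5718,-.2482,11.3)):
    b,_,_=fit('vee',x,y,w,G=G); print(n,np.round(b,4),np.degrees(b[3]))
b,_,_=fit('vee',.4364,-.2248,35,cams=('scene',));print(np.round(b,4),np.degrees(b[3]))
b,_,_=fit('vee',.5718,-.2482,11,cams=('scene',));print(np.round(b,4),np.degrees(b[3]))
E
```

```text
pos [0.5953 0.1011 0.2165] rot [-179.51    0.27 -100.51] w 0.0876 j [ 28.2  13.9 -10.    0.1 -65.5 -38.8] t 15.02
turn rv [-1.020e-02  4.000e-04 -9.095e-01] rows 7.6 | shift after turn [0.1382 0.3352 0.0165] rows 9.6 | shift before turn [0.3494 0.0969 0.014 ]
vA [103.0718   0.4364  -0.2248   0.7318] 41.9312889030273
vB [116.5366   0.5717  -0.2481   0.1919] 10.995980037242106
[64.417   0.4377 -0.225   0.5591] 32.03596037961825
[56.0724  0.573  -0.2477  0.2099] 12.02566125127705
```

```bash
python3 -m inch '.0317 .0088 0 0 0 0 1;.0317 .0088 0 0 0 0 1;.0317 .0088 0 0 0 0 1;.0317 .0088 0 0 0 0 1;.0317 .0088 0 0 0 0 1;.0317 .0088 0 0 0 0 1;.0317 .0088 0 0 0 0 1;.0317 .0088 0 0 0 0 1;.0317 .0088 0 0 0 0 1;.0317 .0088 0 0 0 0 1;.0317 .0088 0 0 0 0 1;0 0 .012 0 0 -.121 1;0 0 .012 0 0 -.121 1;0 0 .012 0 0 -.121 1;0 0 .012 0 0 -.121 1;0 0 .012 0 0 -.121 1;0 0 .012 0 0 -.121 1;0 0 0 0 0 -.121 1;0 0 0 0 0 0 1;0 0 0 0 0 0 1' 40; python3 to.py .4368 -.2248 .012 -52
python3 - <<'E'
from fit import *
G=grads(('scene','top'))
b,_,_=fit('tote',.5924,.1005,-100.8,G=G,z=.01)
print(b,np.degrees(b[3]))
b=fit('tote',.5924,.1005,-100.8,G=G,z=.014)[0];print(b[0])
b=fit('tote',.5924,.1005,-100.8,G=G,z=.006)[0];print(b[0])
overlay(G,'scene',[('vee',(.4368,-.2248,np.radians(38)))],'g7.png',(270,220,410,330),5)
E
```

```text
time_s: 16.88
tcp_pos: [0.4328, -0.2249, 0.1376]
eef_rot: [179.9, 0.1, -52.3]
contact_force: [-0.1, 0.3, -0.4]
gripper_width: 0.0874
pos [ 0.4328 -0.2249  0.1376] rot [ 1.7992e+02  7.0000e-02 -5.2250e+01] w 0.0874 j [ -4.3   7.6 -29.5   0.  -53.   42. ] t 16.88
turn rv [ 0.0014  0.0012 -0.0044] rows 0.0 | shift after turn [ 0.0024 -0.0032  0.1256] rows 3.3 | shift before turn [ 0.0025 -0.0034  0.1256]
(np.float64(180.43757931585847), np.float64(0.5876378221518177), np.float64(0.09951016060386864), np.float64(-1.7569470477296711)) -100.66565066288017
178.6474326932829
179.4353734266441
```

View pics/g7.png

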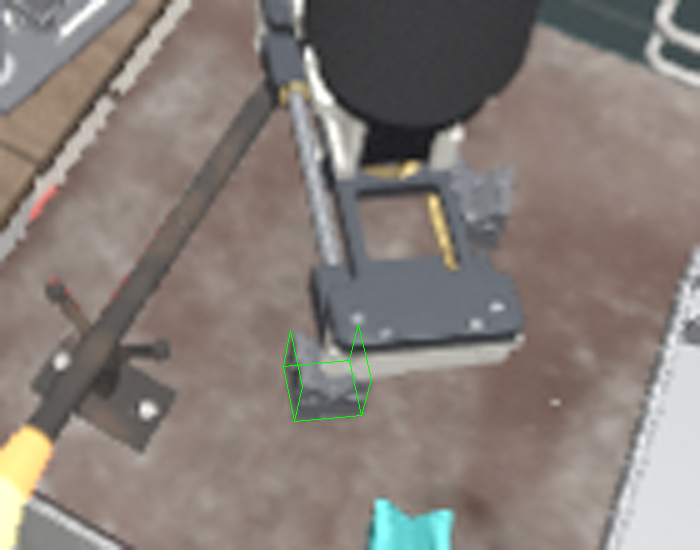

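```bash
python3 -m inch '.0024 -.0032 .025 0 0 0 1;0 0 .025 0 0 0 1;0 0 .025 0 0 0 1;0 0 .025 0 0 0 1;0 0 .018 0 0 0 1;0 0 .0076 0 0 0 1;0 0 0 0 0 0 .1;0 0 0 0 0 0 .1;0 0 0 0 0 0 .1;0 0 0 0 0 0 .1;0 0 0 0 0 0 .1;0 0 0 0 0 0 .1;0 0 0 0 0 0 .1;0 0 0 0 0 0 .1;0 0 0 0 0 0 .1;0 0 0 0 0 0 .1;0 0 0 0 0 0 .1;0 0 0 0 0 0 .1' 40;  python3 to.py .4899 -.4078 .12 -83.2
```

```text
time_s: 18.48
tcp_pos: [0.4374, -0.2249, 0.013]
eef_rot: [-180.0, -0.0, -52.0]
contact_force: [-0.2, 1.0, 2.4]
gripper_width: 0.0315
pos [ 0.4374 -0.2249  0.013 ] rot [-1.7999e+02 -1.0000e-02 -5.2030e+01] w 0.0315 j [ -4.3  18.1 -36.9   0.  -35.   42.2] t 18.48
turn rv [-2.00e-04 -2.00e-04  5.44e-01] rows 4.5 | shift after turn [ 0.1878 -0.0305 -0.107 ] rows 5.7 | shift before turn [ 0.1765  0.0711 -0.107 ]
```

```bash
python3 -m inch '0 0 -.015 0 0 0 .1;0 0 -.025 0 0 0 .1;0 0 -.03 0 0 .1088 .1;0 0 -.03 0 0 .1088 .1;0 0 -.01 0 0 .1088 .1;0 0 0 0 0 .1088 .1;0 0 0 0 0 .1088 .1;0 0 0 0 0 0 .1;0 0 0 0 0 0 .1' 40
python3 to.py .4591 -.4115 .12 -83.2
python3 - <<'E'
from fit import *
G=grads(('scene','top'))
b,_,_=fit('tote',.4899,-.4078,6.8,G=G)
print(b,np.degrees(b[3]))
E
```

```text
time_s: 19.23
tcp_pos: [0.4368, -0.2248, 0.1225]
eef_rot: [180.0, 0.0, -83.0]
contact_force: [0.6, 0.5, -1.3]
gripper_width: 0.0315
pos [ 0.4368 -0.2248  0.1225] rot [ 1.7996e+02  2.0000e-02 -8.3020e+01] w 0.0315 j [ -4.3   8.9 -30.2  -0.  -50.9  11.2] t 19.23
turn rv [0.0007 0.0003 0.0031] rows 0.0 | shift after turn [ 0.188  -0.      0.0025] rows 4.9 | shift before turn [0.188  0.0005 0.0025]
(np.float64(207.9305130957007), np.float64(0.48985989373827665), np.float64(-0.407856204982969), np.float64(0.11900263793643312)) 6.818348904681038
```

```bash
python3 -m inch '.0314 0 0 0 0 0 .1;.0314 0 0 0 0 0 .1;.0314 0 0 0 0 0 .1;.0314 0 0 0 0 0 .1;.0314 0 0 0 0 0 .1;.0314 0 0 0 0 0 .1;0 0 0 0 0 0 .1;0 0 0 0 0 0 .1;0 0 0 0 0 0 .1' 40
python3 to.py .4591 -.4115 .019 -83.2
python3 - <<'E'
from fit import *
G=grads(('scene','top'))
overlay(G,'scene',[('tote',(.4899,-.4078,.119))],'g8.png',(340,210,480,360),4)
E
```

```text
time_s: 20.08
tcp_pos: [0.4589, -0.4118, 0.1219]
eef_rot: [179.9, 0.1, -83.2]
contact_force: [-0.1, -0.2, -2.0]
gripper_width: 0.0311
pos [ 0.4589 -0.4118  0.1219] rot [ 1.7992e+02  7.0000e-02 -8.3170e+01] w 0.0311 j [-23.8  20.  -14.7  -0.  -55.4  30.6] t 20.08
turn rv [0.0014 0.0011 0.0005] rows 0.0 | shift after turn [-0.0002 -0.0003  0.1029] rows 2.7 | shift before turn [-1.000e-04 -4.000e-04  1.029e-01]
```

View pics/g8.png

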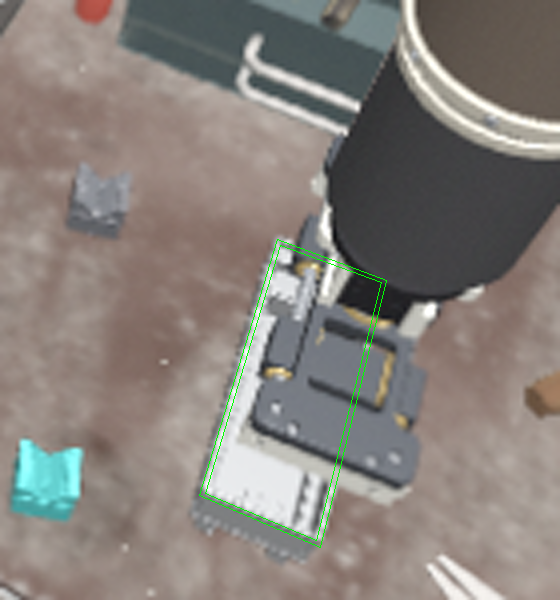

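```bash
python3 -m inch '0 0 .02 0 0 0 .1;0 0 .02 0 0 0 .1;0 0 .02 0 0 0 .1;0 0 .02 0 0 0 .1;0 0 .015 0 0 0 .1;0 0 .006 0 0 0 .1;0 0 0 0 0 0 .1;0 0 0 0 0 0 .1;0 0 0 0 0 0 .5;0 0 0 0 0 0 .5;0 0 0 0 0 0 .5;0 0 -.01 0 0 0 .5;0 0 -.03 0 0 0 .5;0 0 -.03 0 0 0 1;0 0 -.03 0 0 0 1;0 0 0 0 0 0 1;0 0 0 0 0 0 1' 40
python3 to.py .5722 -.2480 .12 -79
```

```text
time_s: 21.6
tcp_pos: [0.4609, -0.4128, 0.1254]
eef_rot: [-179.7, -0.2, -83.2]
contact_force: [-0.2, -0.7, -0.9]
gripper_width: 0.0651
pos [ 0.4609 -0.4128  0.1254] rot [-179.72   -0.19  -83.2 ] w 0.0651 j [-23.8  19.7 -14.6   0.  -55.3  30.6] t 21.6
turn rv [-0.0048 -0.0034 -0.0733] rows 0.6 | shift after turn [-0.1405 -0.1407  0.0054] rows 5.2 | shift before turn [-0.1504 -0.13    0.0056]
```

```bash
python3 -m inch '-.0201 -.0201 0 0 0 -.0105 1;-.0201 -.0201 0 0 0 -.0105 1;-.0201 -.0201 0 0 0 -.0105 1;-.0201 -.0201 0 0 0 -.0105 1;-.0201 -.0201 0 0 0 -.0105 1;-.0201 -.0201 0 0 0 -.0105 1;-.0201 -.0201 0 0 0 -.0105 1;0 0 0 0 0 0 1;0 0 0 0 0 0 1;0 0 0 0 0 0 1' 40
python3 to.py .5722 -.2480 .012 -79
python3 - <<'E'
from fit import *
print(toworld('top',[(376,163),(340,158)],.1),tri((403,240),(376,164)))
G=grads(('scene','top'))
overlay(G,'scene',[('tote',(.4899,-.4078,.119)),('vee',(.5722,-.248,np.radians(11)))],'g9.png',(310,210,480,360),4)
E
```

```text
time_s: 22.43
tcp_pos: [0.577, -0.2517, 0.1213]
eef_rot: [179.9, 0.0, -79.0]
contact_force: [0.1, -2.1, 0.9]
gripper_width: 0.0874
pos [ 0.577  -0.2517  0.1213] rot [ 1.7993e+02  3.0000e-02 -7.8970e+01] w 0.0874 j [ -5.8  21.1 -13.1  -0.  -55.9  16.9] t 22.43
turn rv [0.0012 0.0005 0.0004] rows 0.0 | shift after turn [-0.0045  0.004   0.1093] rows 2.9 | shift before turn [-0.0044  0.0039  0.1093]
[[ 0.66937424 -0.34211104  0.1       ]
 [ 0.688777   -0.20925373  0.1       ]] (array([ 0.6657425 , -0.33017436,  0.07029842]), array([ 0.01779427, -0.00054731, -0.01655871,  0.00768317]))
```

View pics/g9.png

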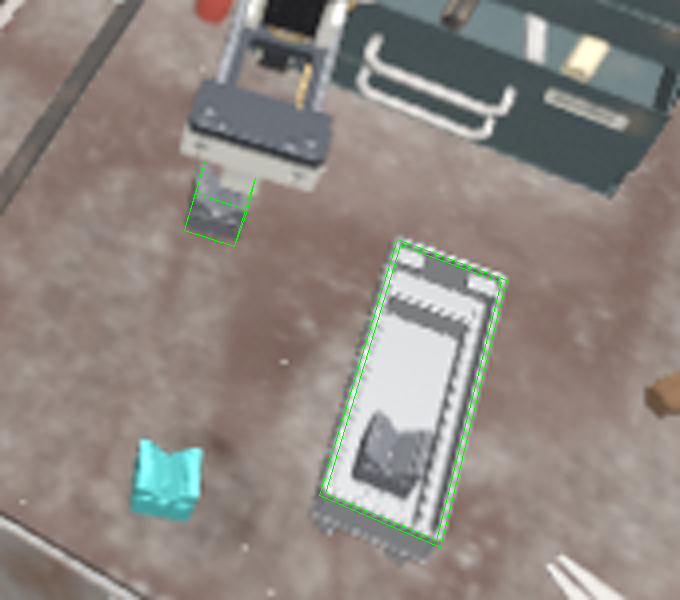

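Run:
```python
from h import *
print(toworld('scene',[(371,220.5),(463,258)],0)) # bottom corners
print(tri((387,186),(334,158)))
save('top','t5.png',(300,130,440,250),5)
```

```text
[[ 7.28195614e-01 -2.03128534e-01  0.00000000e+00]
 [ 7.42494883e-01 -4.77599672e-01  1.11022302e-16]]
(array([ 0.66717155, -0.20278936,  0.21402652]), array([-0.02673881, -0.00118596,  0.02540598, -0.01040816]))
```

View pics/t5.png

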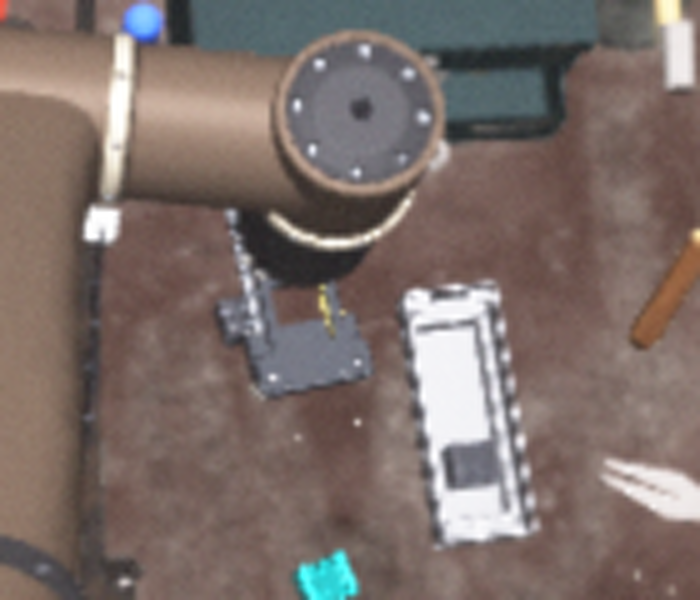

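```bash
python3 -m inch '-.0035 .003 .02 0 0 0 1;0 0 .02 0 0 0 1;0 0 .02 0 0 0 1;0 0 0 0 0 0 1;0 0 0 0 0 0 1' 40
python3 to.py .5722 -.2480 .012 -79; python3 -c "
from plant import r
print(r.get_state()['contact_force'])"
```

```text
time_s: 23.0
tcp_pos: [0.5728, -0.2496, 0.0612]
eef_rot: [179.9, 0.0, -79.1]
contact_force: [0.6, -0.3, 1.4]
gripper_width: 0.0876
pos [ 0.5728 -0.2496  0.0612] rot [ 1.7986e+02  3.0000e-02 -7.9050e+01] w 0.0876 j [ -5.7  24.4 -17.1   0.  -48.6  16.6] t 23.0
turn rv [ 0.0024  0.0006 -0.0009] rows 0.0 | shift after turn [-0.0017  0.0003  0.0492] rows 1.3 | shift before turn [-0.0017  0.0002  0.0492]
[ 0.59581803 -0.25156066  1.42173491]
```

```bash
python3 -m inch '-.001 0 .02 0 0 0 1;0 0 .018 0 0 0 1;0 0 .011 0 0 0 1;0 0 0 0 0 0 .1;0 0 0 0 0 0 .1;0 0 0 0 0 0 .1;0 0 0 0 0 0 .1;0 0 0 0 0 0 .1;0 0 0 0 0 0 .1;0 0 0 0 0 0 .1;0 0 0 0 0 0 .1;0 0 0 0 0 0 .1;0 0 0 0 0 0 .1;0 0 0 0 0 0 .1;0 0 0 0 0 0 .1;0 0 -.015 0 0 0 .1;0 0 -.03 0 0 0 .1;0 0 -.03 0 0 0 .1;0 0 -.03 0 0 0 .1;0 0 0 0 0 0 .1' 40
python3 to.py .5210 -.4041 .12 -83.2
```

```text
time_s: 24.67
tcp_pos: [0.5768, -0.2489, 0.124]
eef_rot: [-179.6, -0.2, -78.9]
contact_force: [1.5, 0.5, -0.2]
gripper_width: 0.0315
pos [ 0.5768 -0.2489  0.124 ] rot [-179.57   -0.22  -78.93] w 0.0315 j [ -5.5  20.5 -13.6   0.1 -55.3  16.5] t 24.67
turn rv [-0.0077 -0.0036  0.0745] rows 0.6 | shift after turn [0.1475 0.0738 0.004 ] rows 4.3 | shift before turn [0.1416 0.0846 0.0039]
```

```bash
python3 -m inch '.0142 .0084 0 0 0 .015 .1;.0242 .0135 0 0 0 .015 .1;.0282 .0156 0 0 0 .015 .1;.0282 .0146 0 0 0 .015 .1;.0282 .0137 0 0 0 .0145 .1;.0240 .0100 0 0 0 0 .1;0 0 0 0 0 0 .1;0 0 0 0 0 0 .1;0 0 0 0 0 0 .1' 40
python3 to.py .5215 -.4040 .019 -83.2
python3 - <<'E'
from fit import *
G=grads(('scene','top'))
overlay(G,'scene',[('tote',(.4899,-.4078,.119))],'g10.png',(330,210,480,360),4)
E
```

```text
time_s: 25.42
tcp_pos: [0.5205, -0.4046, 0.1171]
eef_rot: [179.9, 0.1, -83.3]
contact_force: [0.4, -0.7, -1.1]
gripper_width: 0.0315
pos [ 0.5205 -0.4046  0.1171] rot [ 1.7995e+02  6.0000e-02 -8.3310e+01] w 0.0315 j [-21.   23.9  -9.3  -0.  -56.9  27.7] t 25.42
turn rv [ 0.001   0.001  -0.0019] rows 0.0 | shift after turn [-0.0005 -0.001   0.0981] rows 2.6 | shift before turn [-0.0004 -0.0011  0.0981]
```

View pics/g10.png

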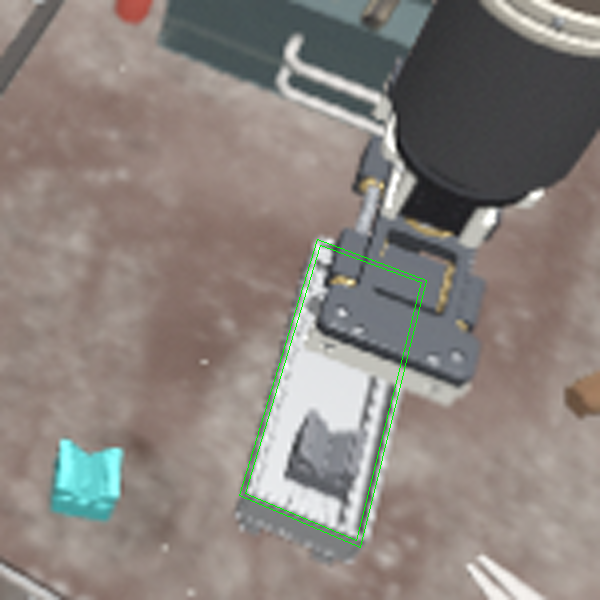

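```bash
python3 -m inch '-.0003 -.0008 .02 0 0 0 .1;0 0 .02 0 0 0 .1;0 0 .02 0 0 0 .1;0 0 .02 0 0 0 .1;0 0 .012 0 0 0 .1;0 0 .005 0 0 0 .1;0 0 0 0 0 0 .1;0 0 0 0 0 0 .1;0 0 0 0 0 0 .48;0 0 0 0 0 0 .48;0 0 0 0 0 0 .48;0 0 -.01 0 0 0 .48;0 0 -.03 0 0 0 .48;0 0 -.03 0 0 0 .48;0 0 -.03 0 0 0 1;0 0 0 0 0 0 1;0 0 0 0 0 0 1' 40
python3 - <<'E'
from fit import *
G=grads(('scene','top'))
b,_,_=fit('tote',.4899,-.4078,6.8,G=G); print(b,np.degrees(b[3]))
overlay(G,'scene',[('tote',b[1:4])],'g11.png',(330,210,480,360),4)
E
python3 to.py .4899 -.4078 .12 6.8
```

```text
time_s: 26.93
tcp_pos: [0.5233, -0.4053, 0.1247]
eef_rot: [-179.7, -0.2, -83.3]
contact_force: [-0.6, -0.5, -0.3]
gripper_width: 0.0568
(np.float64(171.99220656158644), np.float64(0.4912643966666961), np.float64(-0.40742418721948126), np.float64(0.16042462913745975)) 9.191654179527896
pos [ 0.5216 -0.4043  0.1213] rot [-179.96    0.    -83.28] w 0.0651 j [-20.9  23.6  -9.1  -0.  -57.3  27.6] t 27.03
turn rv [-5.0000e-04 -5.0000e-04 -1.5722e+00] rows 13.1 | shift after turn [-0.0319 -0.0003  0.0013] rows 0.8 | shift before turn [-0.0003  0.0319  0.0013]
```

View pics/g11.png

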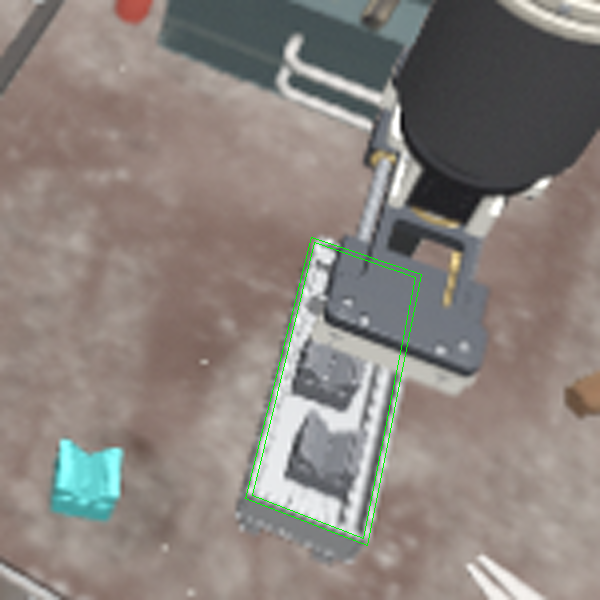

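```bash
python3 -m inch '0 .016 0 0 0 0 1;0 .016 0 0 0 0 1;0 0 0 0 0 -.1209 1;0 0 0 0 0 -.1209 1;0 0 0 0 0 -.1209 1;0 0 0 0 0 -.1209 1;0 0 0 0 0 -.1209 1;0 0 0 0 0 -.1209 1;0 0 0 0 0 -.1209 1;0 0 0 0 0 -.1209 1;0 0 0 0 0 -.1209 1;0 0 0 0 0 -.1209 1;0 0 0 0 0 -.1209 1;0 0 0 0 0 -.1209 1;0 0 0 0 0 -.1209 1;0 0 0 0 0 0 1;0 0 0 0 0 0 1' 50
python3 to.py .4899 -.4078 .03 6.8
python3 - <<'E'
from fit import *
G=grads(('scene','top'))
b,_,_=fit('tote',.4899,-.4078,6.8,G=G); print(b,np.degrees(b[3]))
save('scene','g12.png',(330,210,480,360),4)
E
```

```text
time_s: 28.45
tcp_pos: [0.4895, -0.408, 0.1199]
eef_rot: [-179.9, 0.1, 6.6]
contact_force: [-0.7, -0.3, -0.5]
gripper_width: 0.0875
pos [ 0.4895 -0.408   0.1199] rot [-1.7994e+02  9.0000e-02  6.5600e+00] w 0.0875 j [-22.3  21.9 -12.1  -0.  -56.1 118.9] t 28.45
turn rv [-0.001   0.0016 -0.0041] rows 0.0 | shift after turn [ 0.0004 -0.0001  0.0899] rows 2.4 | shift before turn [ 0.0006 -0.      0.0899]
(np.float64(184.11698750282557), np.float64(0.49078264174892133), np.float64(-0.40934556128387933), np.float64(0.1453766688419341)) 8.329469564313841
```

View pics/g12.png

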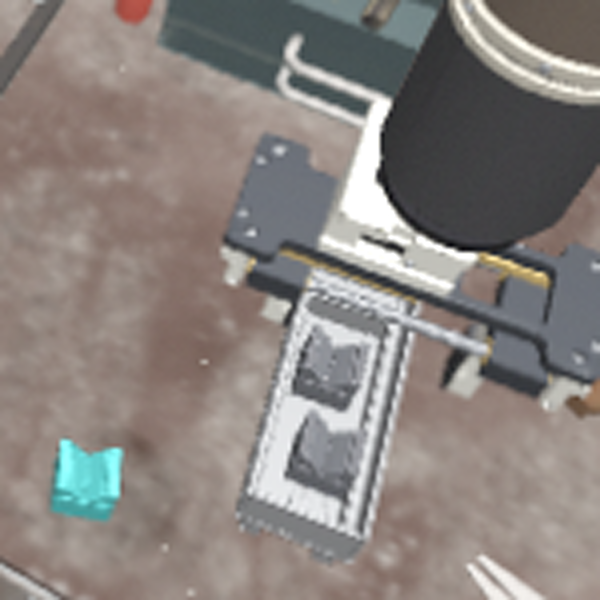

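```bash
python3 -m inch '0 0 .02 0 0 -.009 1;0 0 .02 0 0 0 1;0 0 .02 0 0 0 1;0 0 .02 0 0 0 1;0 0 .010 0 0 0 1;0 0 0 0 0 0 .9;0 0 0 0 0 0 .6;0 0 0 0 0 0 .6;0 0 0 0 0 0 .6;0 0 0 0 0 0 .6;0 0 0 0 0 0 .6;0 0 0 0 0 0 .6' 55; python3 to.py .4899 -.4078 .25 6.8
```

```text
time_s: 29.6
tcp_pos: [0.4908, -0.4085, 0.0321]
eef_rot: [179.9, -0.1, 7.3]
contact_force: [-0.1, 1.3, 6.0]
gripper_width: 0.0696
pos [ 0.4908 -0.4085  0.0321] rot [ 1.7994e+02 -1.0000e-01  7.3100e+00] w 0.0696 j [-22.3  27.3 -16.9   0.  -45.7 119.6] t 29.6
turn rv [ 0.0011 -0.0017  0.0089] rows 0.1 | shift after turn [-0.0008 -0.0008 -0.2179] rows 5.7 | shift before turn [-0.0005 -0.0006 -0.2179]
```

```bash
python3 -m inch '0 0 -.015 0 0 0 .6;0 0 -.025 0 0 0 .6;0 0 -.025 0 0 0 .6;0 0 0 0 0 .09 .6;0 0 0 0 0 .118 .6;0 0 0 0 0 .118 .6;0 0 0 0 0 .118 .6;0 0 0 0 0 .118 .6;0 0 0 0 0 .118 .6;0 0 0 0 0 .118 .6;0 0 0 0 0 .118 .6;0 0 0 0 0 .118 .6;0 0 0 0 0 .118 .6;0 0 0 0 0 .118 .6;0 0 0 0 0 .118 .6;0 0 0 0 0 .118 .6;0 0 0 0 0 .118 .6;0 0 0 0 0 .118 .6;0 0 0 0 0 .118 .6' 55; python3 to.py .5924 .1005 .25 -100.8
```

```text
time_s: 31.18
tcp_pos: [0.4891, -0.4076, 0.0947]
eef_rot: [179.9, 0.1, -99.6]
contact_force: [0.2, -0.1, -5.2]
gripper_width: 0.0697
pos [ 0.4891 -0.4076  0.0947] rot [ 1.7988e+02  7.0000e-02 -9.9630e+01] w 0.0697 j [-22.3  23.3 -13.7  -0.  -53.2  12.7] t 31.18
turn rv [0.0021 0.0011 0.0204] rows 0.2 | shift after turn [-0.5185 -0.0063 -0.1553] rows 14.2 | shift before turn [-0.5184 -0.0165 -0.1547]
```

```bash
python3 -m inch '0 0 -.02 0 0 .01 .6;0 0 -.03 0 0 .01 .6;0 0 -.03 0 0 0 .6;0 0 -.03 0 0 0 .6;0 0 -.03 0 0 0 .6;0 0 -.02 0 0 0 .6;0 0 0 0 0 0 .6' 55; python3 to.py .5924 .1005 .25 -100.8
python3 - <<'E'
from fit import *
for cams in (('scene','top'),('scene',),('top',)):
    G=grads(cams)
    for z in (.006,.01,.014,.02):
        b=fit('tote',.59,.1005,-100.8,G=G,z=z)[0]; print(cams,z,np.round(b[:3],4),round(np.degrees(b[3]),1))
    b=fit('rack',.59,.1005,-10.8,G=G)[0];print('rack',np.round(b[:3],4),round(np.degrees(b[3]),1))
G=grads(('scene','top'))
overlay(G,'scene',[('tote',(.5924,.1005,np.radians(-100.8),.01))],'g13.png',(190,110,330,250),4)
overlay(G,'top',[('tote',(.5924,.1005,np.radians(-100.8),.01))],'g14.png',(200,130,340,250),5)
E
```

```text
time_s: 31.77
tcp_pos: [0.4913, -0.4093, 0.2605]
eef_rot: [-179.6, -0.1, -100.4]
contact_force: [0.5, -1.5, -4.5]
gripper_width: 0.0699
pos [ 0.4913 -0.4093  0.2605] rot [-1.7965e+02 -1.4000e-01 -1.0040e+02] w 0.0699 j [-22.3  15.9  -1.5   0.1 -72.2  11.9] t 31.77
turn rv [-0.0061 -0.0023  0.007 ] rows 0.1 | shift after turn [-0.5197 -0.0038  0.0105] rows 13.7 | shift before turn [-0.5197 -0.0074  0.0093]
('scene', 'top') 0.006 [1.991709e+02 5.903000e-01 1.044000e-01] -100.3
('scene', 'top') 0.01 [1.997493e+02 5.885000e-01 1.032000e-01] -100.4
('scene', 'top') 0.014 [1.950458e+02 5.850000e-01 1.007000e-01] -100.4
('scene', 'top') 0.02 [1.932626e+02 5.802000e-01 9.730000e-02] -100.6
rack [1.451716e+02 5.918000e-01 9.810000e-02] -11.6
('scene',) 0.006 [1.055083e+02 5.906000e-01 9.970000e-02] -100.9
('scene',) 0.01 [1.048036e+02 5.877000e-01 9.830000e-02] -100.6
('scene',) 0.014 [1.041128e+02 5.846000e-01 9.620000e-02] -100.8
('scene',) 0.02 [1.026621e+02 5.805000e-01 9.350000e-02] -100.9
rack [71.2386  0.5889  0.1049] -6.0
('top',) 0.006 [1.096193e+02 5.858000e-01 1.072000e-01] -102.5
('top',) 0.01 [1.096577e+02 5.849000e-01 1.069000e-01] -102.5
('top',) 0.014 [1.095498e+02 5.840000e-01 1.068000e-01] -102.4
('top',) 0.02 [1.09168e+02 5.82700e-01 1.06600e-01] -102.3
rack [81.8666  0.591   0.0985] -12.0
```

View pics/g13.png

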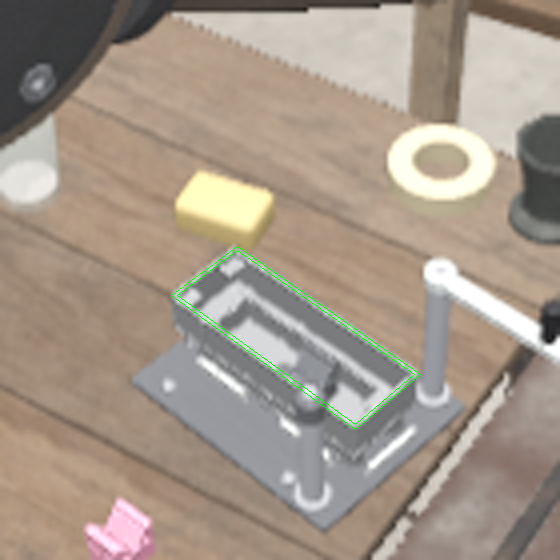

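View pics/g14.png

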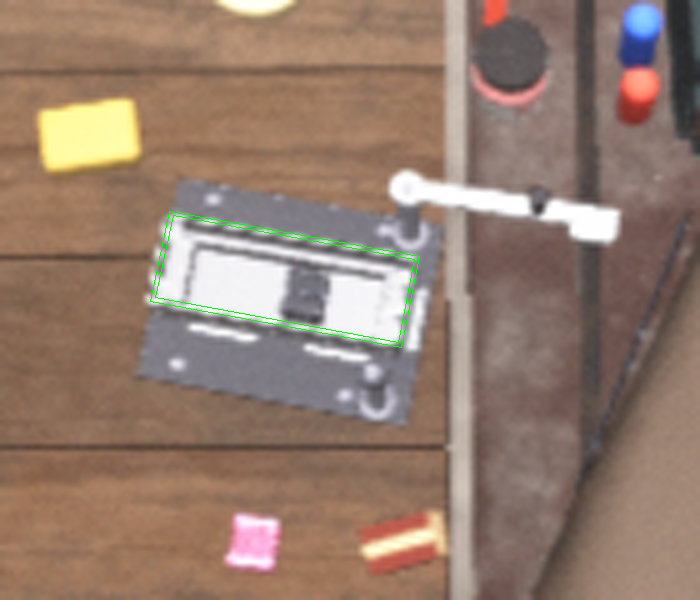

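```bash
python3 -m inch '-.0155 0 0 0 0 .007 .6;-.0280 -.0003 0 0 0 0 .6;-.0305 -.0003 0 0 0 0 .6;-.0305 -.0003 0 0 0 0 .6;-.0305 -.0003 0 0 0 0 .6;-.0305 -.0003 0 0 0 0 .6;-.0305 -.0003 0 0 0 0 .6;-.0305 -.0003 0 0 0 0 .6;-.0305 -.0003 0 0 0 0 .6;-.0305 -.0003 0 0 0 0 .6;-.0305 -.0003 0 0 0 0 .6;-.0305 -.0003 0 0 0 0 .6;-.0305 -.0003 0 0 0 0 .6;-.0305 -.0003 0 0 0 0 .6;-.0305 -.0003 0 0 0 0 .6;-.0305 -.0003 0 0 0 0 .6;-.0305 -.0003 0 0 0 0 .6;-.0185 0 0 0 0 0 .6;0 0 0 0 0 0 .6;0 0 0 0 0 0 .6' 55; python3 to.py .591 .100 .13 -100.7
```

```text
time_s: 33.73
tcp_pos: [0.5917, 0.1022, 0.2542]
eef_rot: [179.9, -0.1, -100.7]
contact_force: [-0.0, -1.6, -6.0]
gripper_width: 0.07
pos [0.5917 0.1022 0.2542] rot [ 1.7987e+02 -9.0000e-02 -1.0070e+02] w 0.07 j [ 28.4  12.7  -6.6  -0.  -70.8 -39.1] t 33.73
turn rv [ 0.0023 -0.0015 -0.0001] rows 0.0 | shift after turn [0.0023 0.0002 0.1242] rows 3.3 | shift before turn [ 2.100e-03 -1.000e-04  1.242e-01]
```

```bash
python3 -m inch '.001 0 .02 0 0 0 .6;.001 0 .025 0 0 0 .6;0 0 .025 0 0 0 .6;0 0 .025 0 0 0 .6;0 0 .020 0 0 0 .6;0 0 .010 0 0 0 .6;0 0 .006 0 0 0 .6;0 0 0 0 0 0 .6;0 0 0 0 0 0 .6;0 0 0 0 0 0 .6;0 0 0 0 0 0 .6' 55; python3 to.py .591 .100 .100 -100.7
python3 - <<'E'
from fit import *
G=grads(('scene','top'))
q=(.591,.1,np.radians(-100.7))
z=r.get_state()['tcp_pos'][2]-.0321
overlay(G,'scene',[('tote',(*q,.01)),('tote',(*q,z))],'g15.png',(190,100,330,240),4)
overlay(G,'top',[('tote',(*q,.01)),('tote',(*q,z))],'g16.png',(200,130,340,250),5)
E
```

```text
time_s: 34.65
tcp_pos: [0.5925, 0.0995, 0.1263]
eef_rot: [-179.9, 0.1, -100.8]
contact_force: [0.8, 0.0, -5.6]
gripper_width: 0.0697
pos [0.5925 0.0995 0.1263] rot [-1.7989e+02  7.0000e-02 -1.0080e+02] w 0.0697 j [ 28.2  18.3 -16.7   0.  -54.9 -39. ] t 34.65
turn rv [-0.002   0.0013 -0.0018] rows 0.0 | shift after turn [-0.0003  0.0016  0.0263] rows 0.7 | shift before turn [-0.0002  0.0017  0.0263]
```

View pics/g15.png

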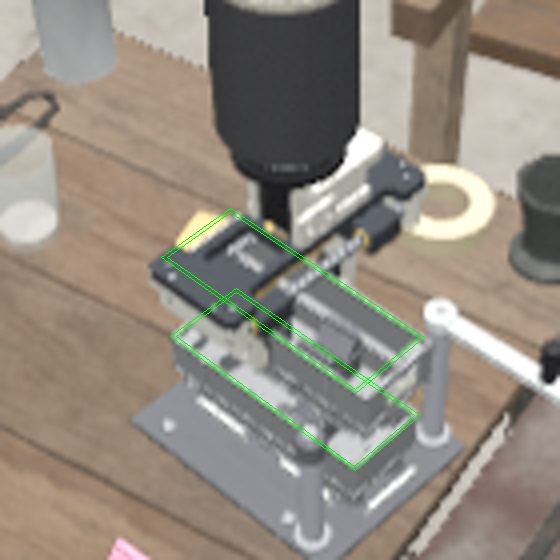

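View pics/g16.png

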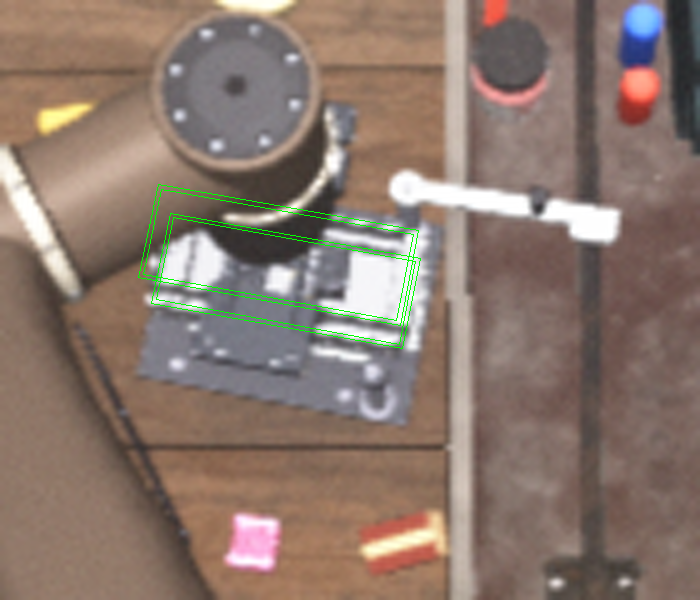

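Run:
```python
from fit import *
G=grads(('scene','top'))
s=r.get_state();x,y,z=s['tcp_pos'];print(x,y,z)
q=(x,y,np.radians(-100.8))
overlay(G,'scene',[('tote',(.591,.1,q[2],.01)),('tote',(*q,z-.0321))],'g17.png',(240,150,310,240),8)
overlay(G,'top',[('tote',(.591,.1,q[2],.01)),('tote',(*q,z-.0321))],'g18.png',(220,160,300,215),9)
```

```text
0.5919446826002239 0.0993311911761967 0.12547126419953455
```

View pics/g17.png

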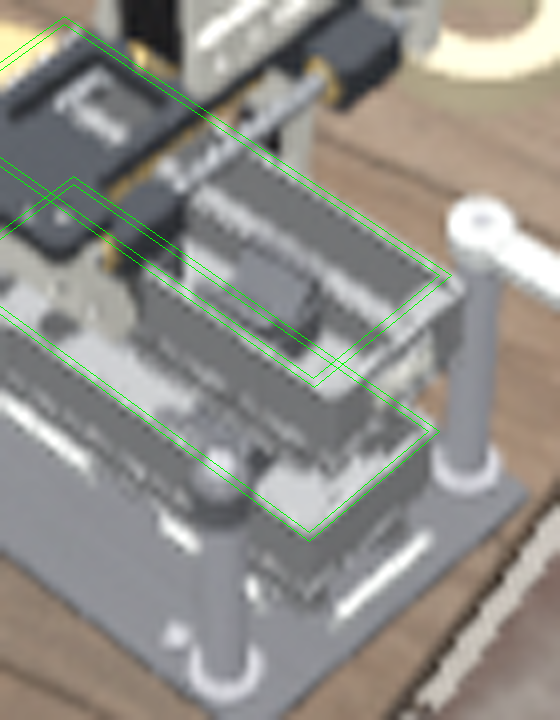

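View pics/g18.png

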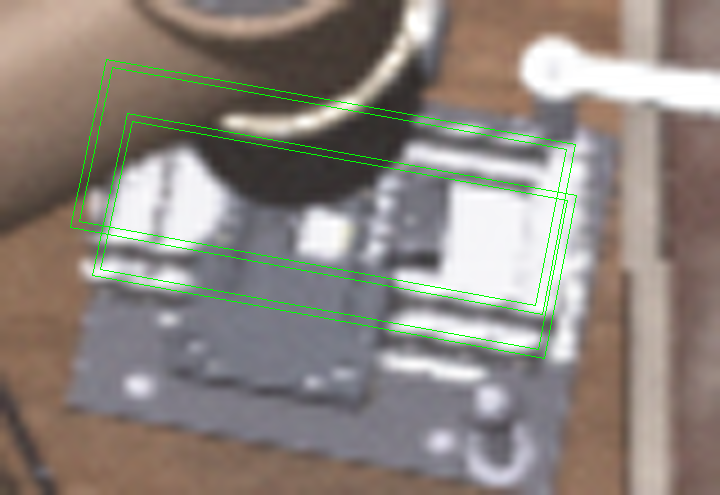

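```bash
cat > end.py <<'E'
from fit import *
import sys
# half-tote at the end towards -y (local +x at yaw -100.8)
def half(lx,ly,z,x0=.035):
    return [((lx/2,-ly/2,z),(lx/2,ly/2,z)),((x0,-ly/2,z),(lx/2,-ly/2,z)),((x0,ly/2,z),(lx/2,ly/2,z))]
M['end']=half(.19,.07,.064)+half(.184,.064,.064)
if __name__=='__main__':
    zs=float(sys.argv[1])
    for c in (('scene',),('top',),('scene','top')):
        G=grads(c)
        for z in ((zs,)):
            b=fit('end',.591,.1,-100.8,G=G,z=z,span=.009)[0];print(c,z,np.round(b[:3],4),round(np.degrees(b[3]),1))
E
python3 - <<'E'
from end import *
G=grads(('scene','top'))
z=r.get_state()['tcp_pos'][2]-.0321
w=np.radians(-100.8);u=np.array([np.cos(w),np.sin(w)]);v=np.array([-u[1],u[0]])
for zz,lab in ((z,'upper'),(.01,'lower')):
  for cams in (['scene'],['top'],['scene','top']):
    g={c:G[c] for c in cams}
    L=max((score((*(np.array([.591,.1])+a*u+b*v),w),'end',g,zz),a,b) for a in np.arange(-.010,.0101,.001) for b in np.arange(-.008,.0081,.001))
    print(lab,cams,np.round(L,4))
E
```

```text
upper ['scene'] [ 1.006087e+02  9.000000e-03 -3.000000e-03]
upper ['top'] [ 1.083844e+02  8.000000e-03 -8.000000e-03]
upper ['scene', 'top'] [ 1.960351e+02  9.000000e-03 -5.000000e-03]
lower ['scene'] [ 9.89043e+01  1.00000e-03 -3.00000e-03]
lower ['top'] [ 1.06951e+02  1.00000e-02 -3.00000e-03]
lower ['scene', 'top'] [ 1.9759e+02  3.0000e-03 -3.0000e-03]
```

```bash
python3 -m inch '-.002 0 0 0 0 0 .6;-.002 0 0 0 0 0 .6;-.002 0 0 0 0 0 .6;0 0 0 0 0 0 .6;0 0 0 0 0 0 .6;0 0 0 0 0 0 .6' 55
cat > rel.py <<'E'
from end import *
G=grads(('scene','top'))
z=r.get_state()['tcp_pos'][2]-.0321
w=np.radians(-100.8);u=np.array([np.cos(w),np.sin(w)]);v=np.array([-u[1],u[0]])
for zz,lab in ((z,'upper'),(z-.003,'upper-3mm'),(.01,'lower')):
  for cams in (['scene'],['scene','top']):
    g={c:G[c] for c in cams}
    L=max((score((*(np.array([.591,.1])+a*u+b*v),w),'end',g,zz),a,b) for a in np.arange(-.010,.0101,.001) for b in np.arange(-.008,.0081,.001))
    print(lab,cams,np.round(L,4))
overlay(G,'scene',[('end',(*(np.array([.591,.1])+.001*u-.003*v),w,.01)),('end',(*(np.array([.591,.1])+.001*u-.003*v),w,z))],'g19.png',(240,150,310,240),8)
E
python3 rel.py;python3 to.py .591 .1 .1 -100.8
```

```text
time_s: 35.45
tcp_pos: [0.5928, 0.1051, 0.1248]
eef_rot: [180.0, -0.0, -100.8]
contact_force: [0.1, -0.6, -6.2]
gripper_width: 0.0695
upper ['scene'] [ 1.005815e+02  3.000000e-03 -4.000000e-03]
upper ['scene', 'top'] [ 1.97764e+02  2.00000e-03 -5.00000e-03]
upper-3mm ['scene'] [ 1.002722e+02  1.000000e-03 -2.000000e-03]
upper-3mm ['scene', 'top'] [ 2.01415e+02  1.00000e-03 -1.00000e-03]
lower ['scene'] [ 9.88935e+01  1.00000e-03 -3.00000e-03]
lower ['scene', 'top'] [ 1.943321e+02 -3.000000e-03 -3.000000e-03]
pos [0.5928 0.105  0.1248] rot [ 179.99   -0.   -100.81] w 0.0699 j [ 28.6  18.5 -16.5  -0.  -54.9 -39.4] t 35.55
turn rv [ 0.0001 -0.0001 -0.0002] rows 0.0 | shift after turn [0.0053 0.0008 0.0248] rows 0.7 | shift before turn [0.0053 0.0008 0.0248]
```

View pics/g19.png

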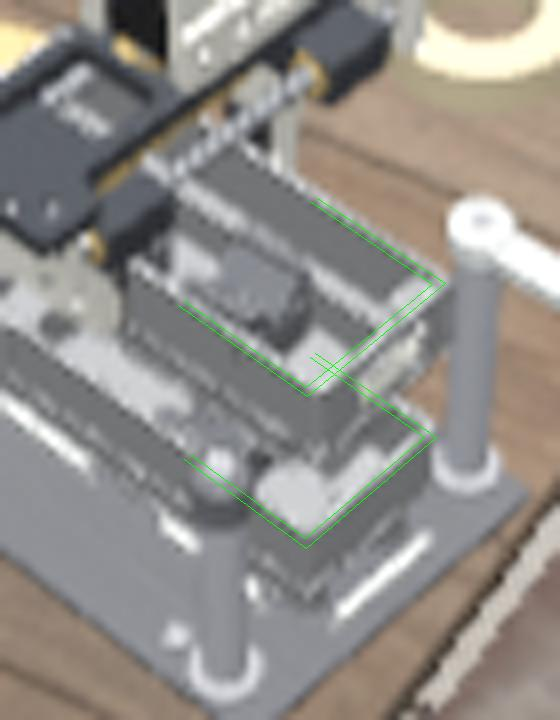

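```bash
python3 -m inch '-.0005 0 .005 0 0 0 .6;0 0 .005 0 0 0 .6;0 0 .004 0 0 0 .6;0 0 .003 0 0 0 .6;0 0 .002 0 0 0 .6;0 0 0 0 0 0 .6;0 0 0 0 0 0 .6' 55; python3 rel.py;python3 to.py .591 .1 .1 -100.8
```

```text
time_s: 36.13
tcp_pos: [0.5929, 0.1055, 0.1059]
eef_rot: [180.0, -0.0, -100.8]
contact_force: [-1.2, 0.2, -3.5]
gripper_width: 0.0695
upper ['scene'] [ 1.002421e+02  3.000000e-03 -4.000000e-03]
upper ['scene', 'top'] [ 1.928214e+02  2.000000e-03 -3.000000e-03]
upper-3mm ['scene'] [ 1.003845e+02  1.000000e-03 -2.000000e-03]
upper-3mm ['scene', 'top'] [ 1.988008e+02 -0.000000e+00 -1.000000e-03]
lower ['scene'] [ 9.63694e+01  2.00000e-03 -3.00000e-03]
lower ['scene', 'top'] [ 1.821241e+02 -2.000000e-03 -2.000000e-03]
pos [0.593  0.1055 0.1059] rot [-180.     -0.   -100.81] w 0.0695 j [ 28.7  19.7 -17.7   0.  -52.6 -39.5] t 36.23
turn rv [-0.     -0.0001 -0.0002] rows 0.0 | shift after turn [0.0057 0.0009 0.0059] rows 0.2 | shift before turn [0.0057 0.0009 0.0059]
```

View pics/g19.png

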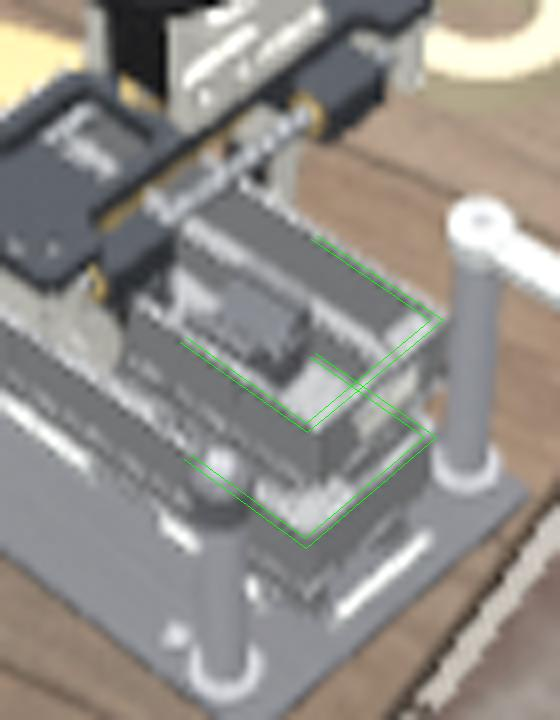

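```bash
python3 -m inch '0 0 .002 0 0 0 .6;0 0 .002 0 0 0 .6;0 0 0 0 0 0 .6;0 0 0 0 0 0 .6' 55;python3 -m inch '0 0 .0015 0 0 0 .6;0 0 .001 0 0 0 .6;0 0 0 0 0 0 .6;0 0 0 0 0 0 .6' 55
```

```text
time_s: 36.57
tcp_pos: [0.5941, 0.1064, 0.1029]
eef_rot: [-179.9, 0.1, -100.8]
contact_force: [-1.9, 4.7, 4.9]
gripper_width: 0.0695
time_s: 36.9
tcp_pos: [0.5942, 0.1066, 0.1025]
eef_rot: [-179.8, 0.1, -100.7]
contact_force: [-8.2, 5.3, 21.0]
gripper_width: 0.07
```

```bash
python3 rel.py
```

```text
upper ['scene'] [ 9.51936e+01 -1.00000e-03 -2.00000e-03]
upper ['scene', 'top'] [ 1.976815e+02 -1.000000e-03 -1.000000e-03]
upper-3mm ['scene'] [ 9.49913e+01 -2.00000e-03  0.00000e+00]
upper-3mm ['scene', 'top'] [ 1.984764e+02 -1.000000e-03  0.000000e+00]
lower ['scene'] [ 9.5227e+01  2.0000e-03 -3.0000e-03]
lower ['scene', 'top'] [ 1.820293e+02 -6.000000e-03  7.000000e-03]
```

View pics/g19.png

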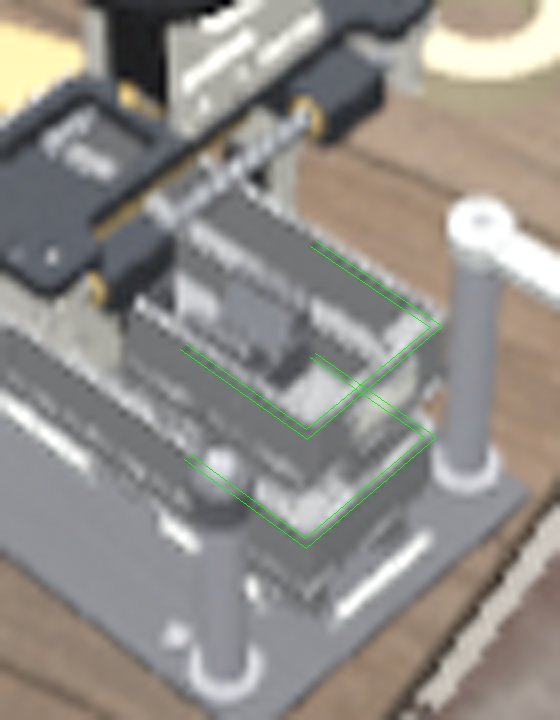

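```bash
python3 -m inch '0 0 -.004 0 0 0 .6;0 0 -.004 0 0 0 .6;0 0 0 0 0 0 .6;0 0 0 0 0 0 .6' 55
cat > tilt.py <<'E'
from end import *
from fit import *
from scipy.optimize import minimize
import fit as F
G=grads(('scene','top'))
s=r.get_state();z0=s['tcp_pos'][2]-.0321;print(np.round(s['tcp_pos'],4),np.round(s['contact_force'],1))
P,T=sample('end')
def sc(q,cams):
    x,y,w,z,p=q; R=Rot.from_euler('ZY',[w,p]).as_matrix()
    W=P@R.T+[x,y,z];W2=(P+T*1e-3)@R.T+[x,y,z];tot=0
    for c in cams:
        gx,gy,_=G[c];a=topix(c,W);d=topix(c,W2)-a;n=np.c_[-d[:,1],d[:,0]];n/=np.linalg.norm(n,axis=1)[:,None]+1e-9;v=0
        for k in range(3):
            v=v+(map_coordinates(gx[:,:,k],[a[:,1],a[:,0]],order=1)*n[:,0]+map_coordinates(gy[:,:,k],[a[:,1],a[:,0]],order=1)*n[:,1])**2
        tot+=np.minimum(np.sqrt(v),120).mean()
    return tot
w=np.radians(-100.8)
for zz in (z0,.01):
    best=[]
    for dz in (-.006,-.003,0,.003,.006):
        for p in (-.05,0,.05):
            for dy in (-.004,0,.004):
                q0=np.array([.591,.1+dy,w,zz+dz,p])
                sx=np.vstack([q0]+[q0+np.eye(5)[i]*d for i,d in enumerate((.003,.003,.03,.003,.03))])
                m=minimize(lambda q:-sc(q,('scene','top'))+2000*max(0,abs(q[4])-.1),q0,method='Nelder-Mead',options=dict(initial_simplex=sx,maxiter=250))
                best.append((-m.fun,*m.x))
    best.sort(reverse=True)
    for b in best[:4]: print('z0',round(zz,4),np.round(b[0],1),'xy',np.round(b[1:3],4),'yaw',round(np.degrees(b[3]),1),'z',round(b[4],4),'pitch',round(np.degrees(b[5]),1))
E
python3 tilt.py; python3 -c "
from h import *
save('scene','g20.png',(210,130,310,250),6)"
```

```text
time_s: 37.33
tcp_pos: [0.5926, 0.1052, 0.1066]
eef_rot: [179.9, -0.0, -100.8]
contact_force: [-0.2, -0.3, -6.2]
gripper_width: 0.07
[0.5925 0.1052 0.1064] [ 0.6  0.2 -5.2]
z0 0.0743 206.1 xy [0.5881 0.0989] yaw -100.2 z 0.0714 pitch -1.2
z0 0.0743 206.1 xy [0.5881 0.0989] yaw -100.2 z 0.0715 pitch -1.2
z0 0.0743 206.1 xy [0.5881 0.0989] yaw -100.2 z 0.0714 pitch -1.2
z0 0.0743 206.1 xy [0.5881 0.0989] yaw -100.2 z 0.0714 pitch -1.2
z0 0.01 191.5 xy [0.5935 0.0974] yaw -100.6 z 0.0179 pitch -5.7
z0 0.01 190.7 xy [0.6034 0.1039] yaw -100.8 z 0.0066 pitch 2.7
z0 0.01 188.0 xy [0.5938 0.0961] yaw -100.4 z 0.0152 pitch -5.2
z0 0.01 188.0 xy [0.5938 0.097 ] yaw -100.2 z 0.0161 pitch -4.6
```

View pics/g20.png

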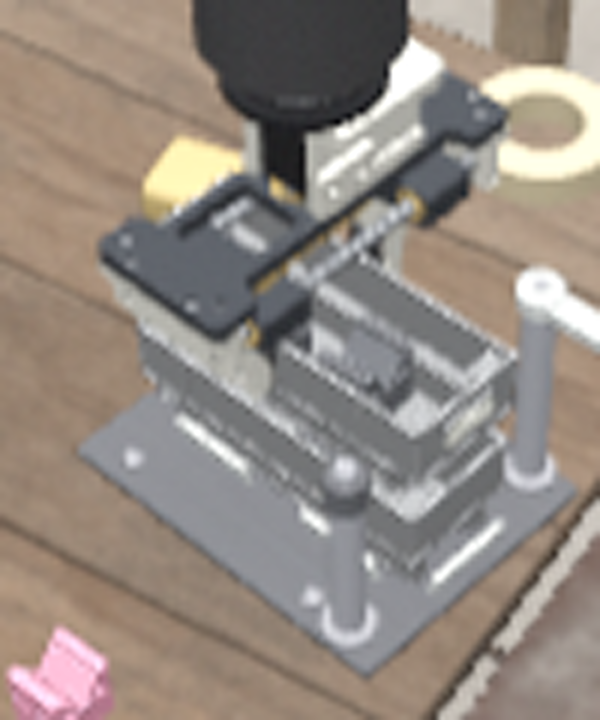

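```bash
python3 -m inch '0 0 .002 0 0 0 .6;0 0 .001 0 0 0 .6;0 0 0 0 0 0 .6;0 0 0 0 0 0 .6' 55;python3 -m inch '0 0 .001 0 0 0 .6;0 0 0 0 0 0 .6;0 0 0 0 0 0 .6' 55;python3 -m inch '0 0 .001 0 0 0 .6;0 0 0 0 0 0 .6;0 0 0 0 0 0 .6' 55;python3 tilt.py
```

```text
time_s: 37.82
tcp_pos: [0.5928, 0.1055, 0.1041]
eef_rot: [180.0, -0.0, -100.8]
contact_force: [0.6, 0.4, -5.1]
gripper_width: 0.0699
time_s: 38.07
tcp_pos: [0.5931, 0.1056, 0.1034]
eef_rot: [-180.0, 0.0, -100.8]
contact_force: [-0.4, -0.1, -5.5]
gripper_width: 0.0693
time_s: 38.32
tcp_pos: [0.5932, 0.1058, 0.1029]
eef_rot: [-180.0, 0.0, -100.8]
contact_force: [-2.0, 1.9, 1.1]
gripper_width: 0.0695
[0.5932 0.1058 0.1029] [-2.2  2.6  1.7]
z0 0.0708 207.6 xy [0.5902 0.0948] yaw -102.2 z 0.0641 pitch -4.5
z0 0.0708 207.6 xy [0.5902 0.0948] yaw -102.2 z 0.0641 pitch -4.5
z0 0.0708 207.6 xy [0.5902 0.0948] yaw -102.2 z 0.0641 pitch -4.5
z0 0.0708 207.6 xy [0.5902 0.0949] yaw -102.2 z 0.0641 pitch -4.5
z0 0.01 189.1 xy [0.5947 0.0979] yaw -100.8 z 0.0139 pitch -5.7
z0 0.01 189.1 xy [0.5947 0.098 ] yaw -100.8 z 0.0138 pitch -5.7
z0 0.01 189.1 xy [0.5948 0.098 ] yaw -100.9 z 0.0139 pitch -5.7
z0 0.01 189.1 xy [0.5948 0.0979] yaw -100.9 z 0.0137 pitch -5.7
```

```bash
python3 -m inch '0 0 0 0 0 0 .85;0 0 0 0 0 0 .95;0 0 0 0 0 0 1;0 0 0 0 0 0 1;0 0 0 0 0 0 1;0 0 0 0 0 0 1;0 0 -.015 0 0 0 1;0 0 -.025 0 0 0 1;0 0 -.03 0 0 0 1;0 0 -.03 0 0 0 1;0 0 -.03 0 0 0 1;0 -.03 0 0 0 0 1;0 -.03 0 0 0 0 1;0 -.03 0 0 0 0 1;0 -.03 0 0 0 0 1;0 0 0 0 0 0 1' 55
python3 - <<'E'
from fit import *
G=grads(('scene','top'))
for z in (.062,.065,.068,.071,.074):
    b=fit('tote',.591,.1,-100.8,G=G,z=z)[0]; print(z,np.round(b[:3],4),round(np.degrees(b[3]),1))
overlay(G,'scene',[],'g21.png',(200,110,310,250),5.5)
overlay(G,'top',[],'g22.png',(200,130,340,250),5)
E
python3 to.py .591 .1 .1 -100.8
```

```text
time_s: 39.75
tcp_pos: [0.7144, 0.0818, 0.2302]
eef_rot: [180.0, -0.1, -100.9]
contact_force: [-1.0, -0.0, -1.6]
gripper_width: 0.0873
0.062 [1.939152e+02 5.935000e-01 1.010000e-01] -98.8
0.065 [1.956252e+02 5.911000e-01 1.009000e-01] -99.7
0.068 [1.947622e+02 5.894000e-01 1.006000e-01] -99.9
0.071 [1.926009e+02 5.867000e-01 9.970000e-02] -99.3
0.074 [1.914826e+02 5.849000e-01 9.610000e-02] -99.1
pos [0.7113 0.0825 0.2307] rot [ 1.7990e+02 -6.0000e-02 -1.0088e+02] w 0.0875 j [ 22.1  24.4   7.   -0.  -72.8 -33. ] t 39.85
turn rv [ 0.0018 -0.001  -0.0014] rows 0.0 | shift after turn [0.0053 0.1215 0.1307] rows 4.7 | shift before turn [0.0054 0.1212 0.1309]
```

View pics/g21.png

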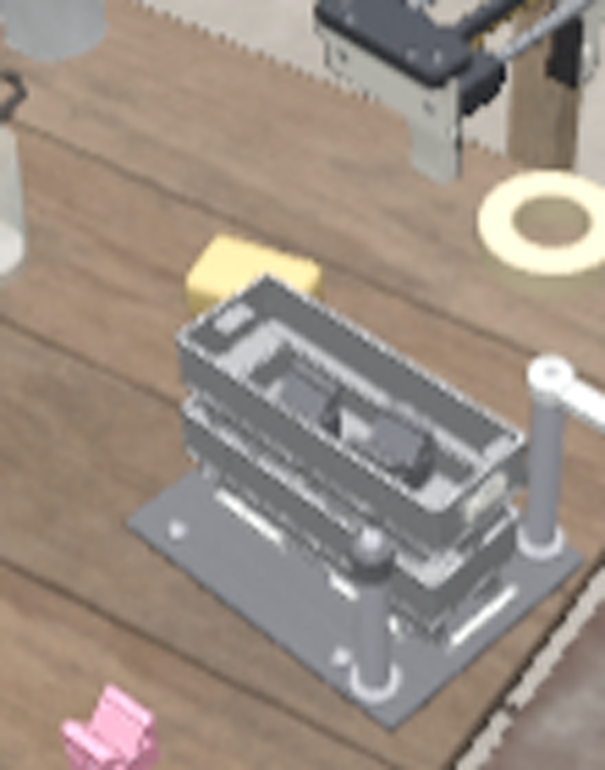

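View pics/g22.png

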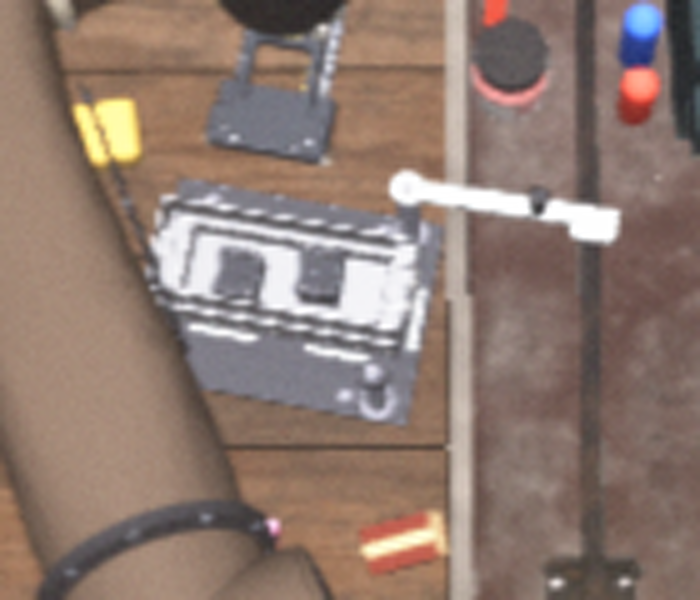

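Run:
```python
from fit import *
G=grads(('scene','top'))
q=(.5900,.1005,np.radians(-100.3))
overlay(G,'scene',[('tote',(*q,.068)),('tote',(*q,.010))],'g23.png',(200,150,310,240),7)
```

```text
(no output)
```

View pics/g23.png

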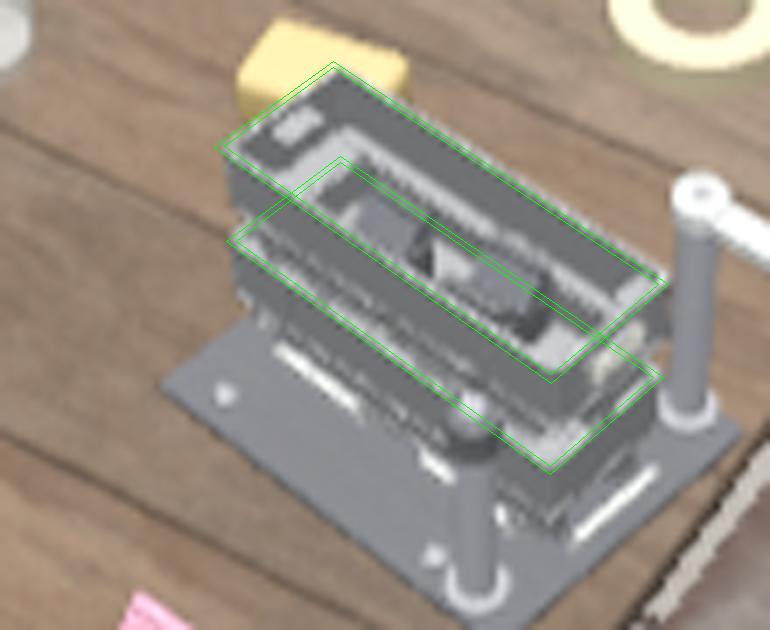

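Run:
```python
from h import *
save('scene','k1.png',(280,160,350,220),9); save('top','k2.png',(270,150,330,190),11)
H=(.6425,.0075)
for a in (-99,-102,-105):
    p=np.array([H[0]+.095*np.cos(np.radians(a)),H[1]+.095*np.sin(np.radians(a))])
    for c in('scene','top'): print(a,np.round(p,4),c,'pin top/base px',np.round(topix(c,[(*p,.181),(*p,.147)]),1).tolist(), 'hinge',np.round(topix(c,[(*H,.147)]),1).tolist())
print(r.recognise('keeper_pin','scene')[:2],r.recognise('keeper_pin','top')[:2])
```

```text
-99 [ 0.6276 -0.0863] scene pin top/base px [[327.6, 186.0], [326.4, 194.4]] hinge [[299.4, 177.8]]
-99 [ 0.6276 -0.0863] top pin top/base px [[307.6, 168.5], [307.3, 170.9]] hinge [[281.2, 167.0]]
-102 [ 0.6227 -0.0854] scene pin top/base px [[326.5, 187.1], [325.3, 195.4]] hinge [[299.4, 177.8]]
-102 [ 0.6227 -0.0854] top pin top/base px [[307.4, 169.9], [307.1, 172.3]] hinge [[281.2, 167.0]]
-105 [ 0.6179 -0.0843] scene pin top/base px [[325.3, 188.0], [324.1, 196.4]] hinge [[299.4, 177.8]]
-105 [ 0.6179 -0.0843] top pin top/base px [[307.1, 171.2], [306.8, 173.6]] hinge [[281.2, 167.0]]
[{'xy': [275.0, 192.1], 'p': 0.66}] [{'xy': [300.3, 169.3], 'p': 0.79}]
```

View pics/k1.png

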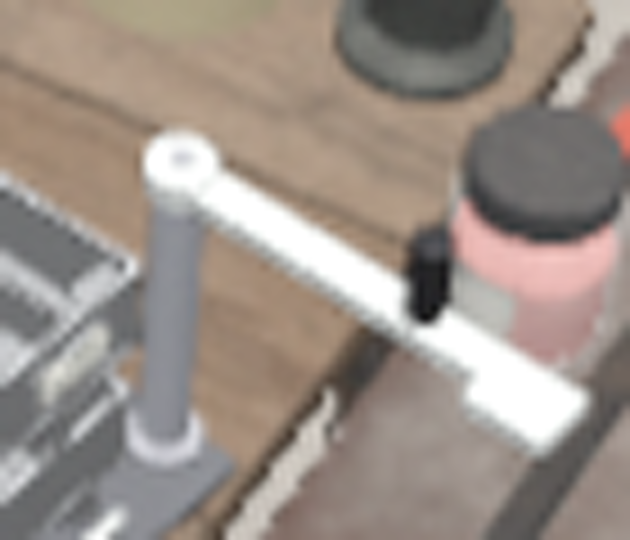

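View pics/k2.png

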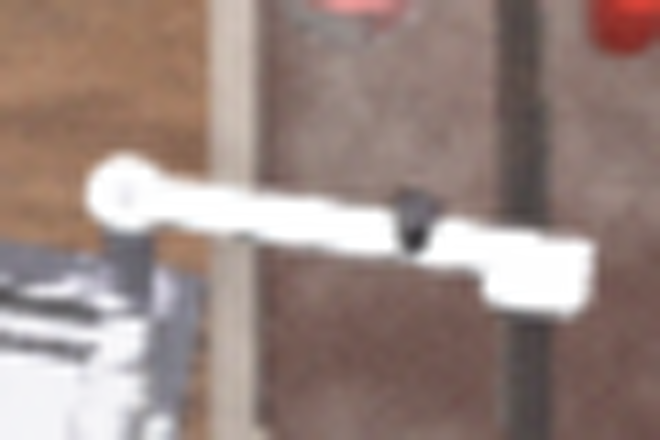

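```bash
python3 -m inch '0 0 0 0 0 -.121 1;0 0 0 0 0 -.121 1;0 0 0 0 0 -.121 1;0 0 0 0 0 -.121 1;0 0 0 0 0 -.121 1;0 0 0 0 0 -.121 1;0 0 0 0 0 -.121 1;0 0 0 0 0 -.121 1;0 0 0 0 0 -.121 1;0 0 0 0 0 -.121 1;0 0 0 0 0 -.121 1;0 0 0 0 0 -.121 1;0 0 0 0 0 -.121 1;0 0 0 0 0 0 .8;0 0 0 0 0 0 .8;0 0 0 0 0 0 .8' 25; python3 to.py .626 -.0870 .23 -10.8
```

```text
time_s: 41.48
tcp_pos: [0.7107, 0.0832, 0.2328]
eef_rot: [-180.0, -0.0, -10.9]
contact_force: [-0.6, -0.4, 0.3]
gripper_width: 0.0735
pos [0.7107 0.0832 0.2328] rot [-1.7999e+02 -3.0000e-02 -1.0900e+01] w 0.0735 j [ 22.2  24.2   7.    0.  -72.8  56.9] t 41.48
turn rv [-0.0002 -0.0004 -0.0017] rows 0.0 | shift after turn [-0.0513  0.1831  0.0028] rows 5.0 | shift before turn [-0.051   0.1832  0.0027]
```

```bash
python3 -m inch '-.0064 .0229 0 0 0 0 .8;-.0064 .0229 0 0 0 0 .8;-.0064 .0229 0 0 0 0 .8;-.0064 .0229 0 0 0 0 .8;-.0064 .0229 0 0 0 0 .8;-.0064 .0229 0 0 0 0 .8;-.0064 .0229 0 0 0 0 .8;-.0064 .0229 0 0 0 0 .8;0 0 0 0 0 0 .6;0 0 0 0 0 0 .6;0 0 0 0 0 0 .6' 25; python3 to.py .626 -.0870 .154 -10.8
python3 -c "
from h import *
save('scene','k3.png',(270,110,370,220),6); s=r.get_state()['tcp_pos']; print(s,topix('scene',[s,(.626,-.087,.181)]))"
```

```text
time_s: 42.4
tcp_pos: [0.6267, -0.0873, 0.2326]
eef_rot: [-180.0, -0.0, -10.8]
contact_force: [0.7, 0.3, -0.2]
gripper_width: 0.0562
pos [ 0.6267 -0.0873  0.2326] rot [-1.7999e+02 -3.0000e-02 -1.0800e+01] w 0.0562 j [  9.7  16.4  -4.5  -0.  -69.1  69.5] t 42.4
turn rv [-0.0002 -0.0005  0.    ] rows 0.0 | shift after turn [-0.0008 -0.0002  0.0786] rows 2.1 | shift before turn [-0.0008 -0.0002  0.0786]
[ 0.62689138 -0.08695451  0.23246639] [[329.74182625 172.80070435]
 [327.58027284 186.52822555]]
```

View pics/k3.png

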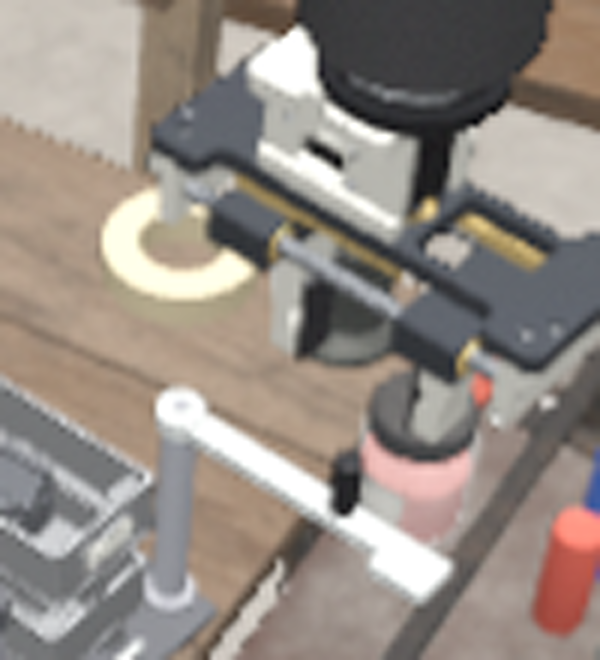

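```bash
python3 -m inch '-.0005 0 .02 0 0 0 .55;0 0 .02 0 0 0 .55;0 0 .02 0 0 0 .55;0 0 .012 0 0 0 .55;0 0 .005 0 0 0 .55;0 0 0 0 0 0 .55;0 0 0 0 0 0 0;0 0 0 0 0 0 0;0 0 0 0 0 0 0;0 0 0 0 0 0 0;0 0 0 0 0 0 0;0 0 0 0 0 0 0;0 0 0 0 0 0 0;0 0 0 0 0 0 0;0 0 0 0 0 0 0' 20; python3 to.py .626 -.0870 .154 -10.8
python3 -c "
from h import *
save('scene','k4.png',(270,110,370,220),6)"
```

```text
time_s: 43.7
tcp_pos: [0.6279, -0.0842, 0.156]
eef_rot: [-179.7, -0.2, -10.6]
contact_force: [2.8, 13.8, 1.2]
gripper_width: 0.0135
pos [ 0.6279 -0.0842  0.156 ] rot [-179.73   -0.2   -10.63] w 0.0135 j [  9.9  19.5 -10.4  -0.2 -59.8  69.6] t 43.7
turn rv [-0.0047 -0.0035  0.0029] rows 0.0 | shift after turn [-0.0013  0.0031  0.002 ] rows 0.1 | shift before turn [-0.0013  0.0031  0.002 ]
```

View pics/k4.png

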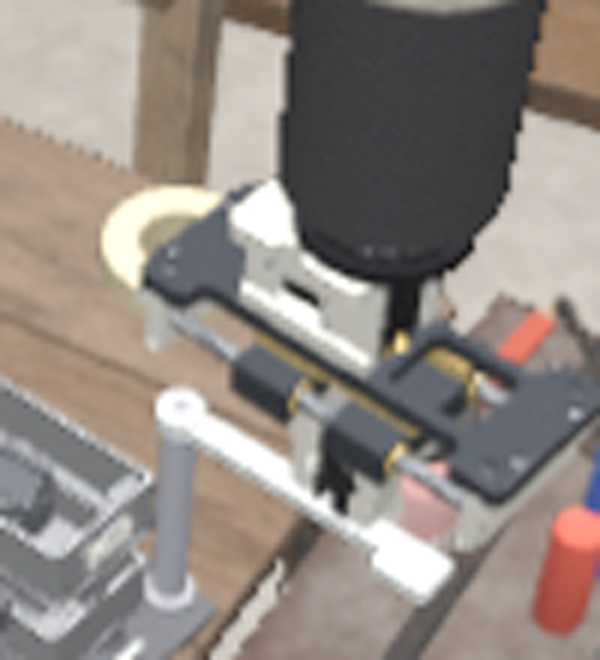

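```bash
python3 -m inch '-.0050 -.003 0 0 0 0 0;-.0045 -.0002 0 0 0 0 0;-.0094 -.0012 0 0 0 0 0;-.0093 -.0021 0 0 0 0 0;-.0090 -.0030 0 0 0 0 0;-.0087 -.0038 0 0 0 0 0;-.0082 -.0048 0 0 0 0 0;-.0078 -.0055 0 0 0 0 0;-.0071 -.0063 0 0 0 0 0;0 0 0 0 0 0 0;0 0 0 0 0 0 0' 20; python3 to.py .6 -.0 .156 -10.8
python3 -c "
from h import *
save('scene','k5.png',(250,110,350,220),6)"
```

```text
time_s: 44.67
tcp_pos: [0.5611, -0.0456, 0.1557]
eef_rot: [179.9, 0.2, -10.7]
contact_force: [-5.3, -4.3, 9.4]
gripper_width: 0.013
pos [ 0.5611 -0.0456  0.1557] rot [ 1.7987e+02  1.7000e-01 -1.0650e+01] w 0.013 j [ 15.3  13.5 -19.2   0.  -57.5  64. ] t 44.67
turn rv [0.0022 0.003  0.0026] rows 0.0 | shift after turn [ 0.0297 -0.0521 -0.0003] rows 1.6 | shift before turn [ 0.0298 -0.052  -0.0005]
```

View pics/k5.png

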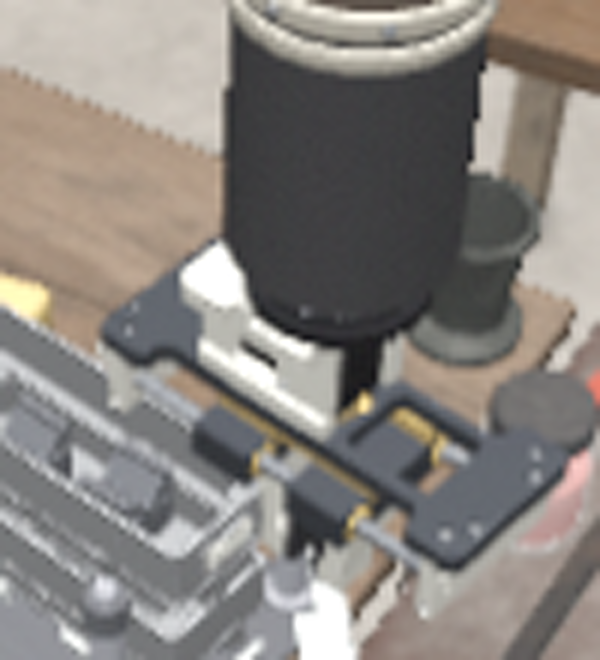

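```bash
python3 -m inch '-.0068 -.0069 0 0 0 0 0;-.0060 -.0076 0 0 0 0 0;-.0052 -.0081 0 0 0 0 0;-.0043 -.0085 0 0 0 0 0;-.0035 -.0089 0 0 0 0 0;-.0023 -.0092 0 0 0 0 0;0 0 0 0 0 0 0;0 0 0 0 0 0 0' 20; python3 to.py .5457 .028 .156 -10.8
```

```text
time_s: 45.38
tcp_pos: [0.5421, 0.0082, 0.1549]
eef_rot: [179.9, 0.3, -10.7]
contact_force: [-5.4, -1.8, 8.1]
gripper_width: 0.0132
pos [0.5421 0.0082 0.1549] rot [179.87   0.26 -10.67] w 0.0132 j [ 21.6  11.7 -21.7  -0.  -56.9  57.8] t 45.38
turn rv [0.0023 0.0046 0.0023] rows 0.0 | shift after turn [-0.0002 -0.0201 -0.0011] rows 0.5 | shift before turn [-0.0001 -0.0201 -0.0012]
```

```bash
python3 -m inch '-.0006 -.005 0 0 0 0 0;-.0004 -.005 0 0 0 0 0;-.0002 -.004 0 0 0 0 0;0 -.003 0 0 0 0 0;0 0 0 0 0 0 0;0 0 0 0 0 0 0' 25; python3 -m inch '0 -.002 0 0 0 0 0;0 -.002 0 0 0 0 0;0 0 0 0 0 0 0;0 0 0 0 0 0 0' 25
```

```text
time_s: 45.88
tcp_pos: [0.5437, 0.0251, 0.1548]
eef_rot: [179.9, 0.3, -10.7]
contact_force: [-8.2, 1.6, 9.0]
gripper_width: 0.0135
time_s: 46.22
tcp_pos: [0.5446, 0.0287, 0.1547]
eef_rot: [179.9, 0.3, -10.7]
contact_force: [-5.8, -0.8, 6.5]
gripper_width: 0.0133
```

Keep pushing until the stop shows as a force.

```bash
python3 -m inch '0 -.002 0 0 0 0 0;0 -.001 0 0 0 0 0;0 0 0 0 0 0 0;0 0 0 0 0 0 0' 25; python3 -m inch '0 -.002 0 0 0 0 0;0 0 0 0 0 0 0;0 0 0 0 0 0 0' 25; python3 -c "
from h import *
save('scene','k6.png',(220,130,320,240),6)"
```

```text
time_s: 46.55
tcp_pos: [0.5445, 0.0292, 0.1547]
eef_rot: [179.6, 0.4, -10.7]
contact_force: [-5.5, -11.8, 7.3]
gripper_width: 0.0131
time_s: 46.8
tcp_pos: [0.5444, 0.0294, 0.1546]
eef_rot: [179.5, 0.4, -10.7]
contact_force: [-4.9, -19.5, 7.4]
gripper_width: 0.0133
```

View pics/k6.png

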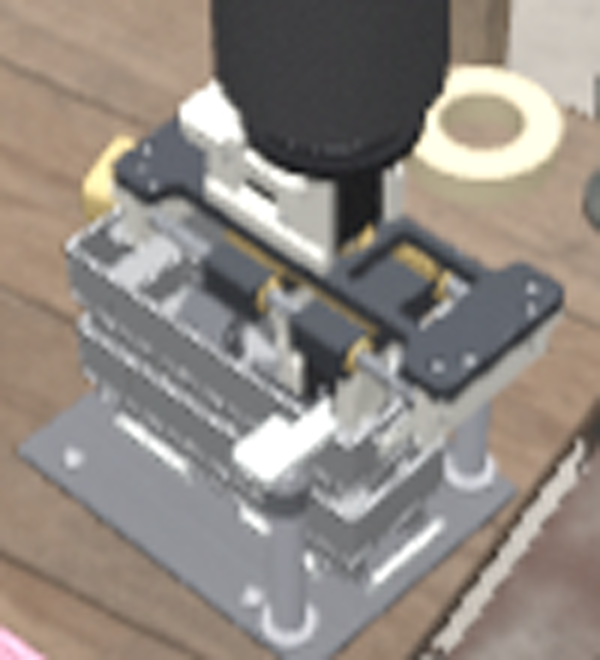

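```bash
python3 -m inch '0 .0015 0 0 0 0 0;0 .001 0 0 0 0 0;0 0 0 0 0 0 .2;0 0 0 0 0 0 .3;0 0 0 0 0 0 .4;0 0 0 0 0 0 .4;0 0 0 0 0 0 .4;0 0 0 0 0 0 .4;0 0 -.01 0 0 0 .4;0 0 -.02 0 0 0 .4;0 0 -.03 0 0 0 .4;0 0 -.03 0 0 0 .4;0 0 -.03 0 0 0 .4;0 0 0 0 0 0 .4' 20
python3 -m inch '0 .035 0 0 0 0 .4;0 .035 0 0 0 0 .4;0 .035 0 0 0 0 .4;0 .035 0 0 0 0 .4;0 .035 0 0 0 0 .4;0 .035 0 0 0 0 .4;0 .035 0 0 0 0 .4;0 0 0 0 0 0 .4;0 0 0 0 0 0 .4'
python3 - <<'E'
from fit import *
G=grads(('scene','top'))
b=fit('tote',.59,.1,-100.8,G=G,z=.068)[0];print(np.round(b[:3],4),np.degrees(b[3]))
h=np.array([.6425,.0075]);w=np.radians(169.2);d=np.array([np.cos(w),np.sin(w)])
M['bar']=[((*h,.147),(*(h+.15*d),.147))]
overlay(G,'scene',[('tote',(.59,.1,np.radians(-100.8),.01)),('bar',(0,0,0))],'f1.png',(200,130,320,240),6)
overlay(G,'top',[('bar',(0,0,0))],'f2.png',(210,140,330,230),6)
save('scene','f3.png')
for n in ('tumbler','beeswax','matchbox'): print(n,r.recognise(n,'scene')[:1])
E
```

```text
time_s: 48.02
tcp_pos: [0.5514, 0.032, 0.2829]
eef_rot: [-179.8, -0.6, -10.6]
contact_force: [0.9, -0.2, 1.0]
gripper_width: 0.035
time_s: 48.77
tcp_pos: [0.5025, -0.2107, 0.2758]
eef_rot: [180.0, -0.0, -10.9]
contact_force: [-0.6, -0.2, 0.5]
gripper_width: 0.0346
[1.600031e+02 5.853000e-01 1.018000e-01] -100.79395762335996
tumbler [{'xy': [192.5, 141.7], 'p': 0.93}]
beeswax [{'xy': [240.0, 159.3], 'p': 0.58}]
matchbox [{'xy': [251.8, 265.0], 'p': 0.77}]
```

View pics/f1.png

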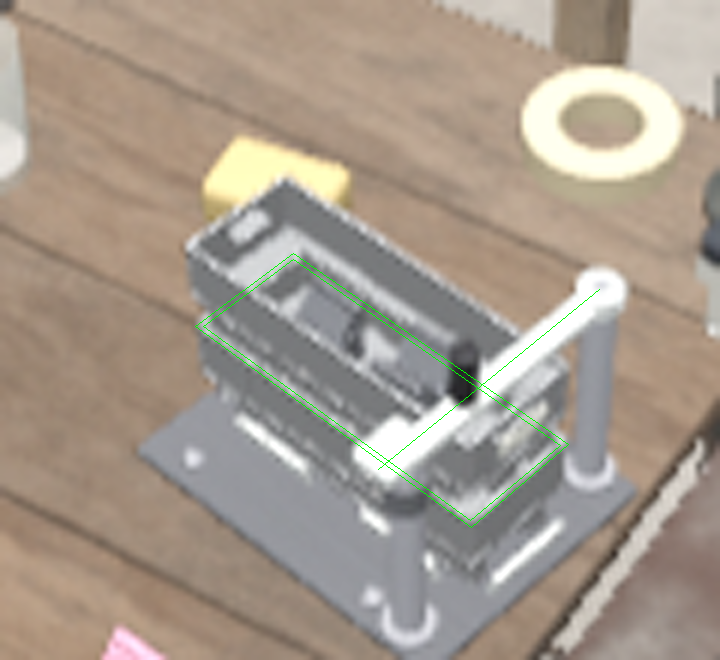

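View pics/f2.png

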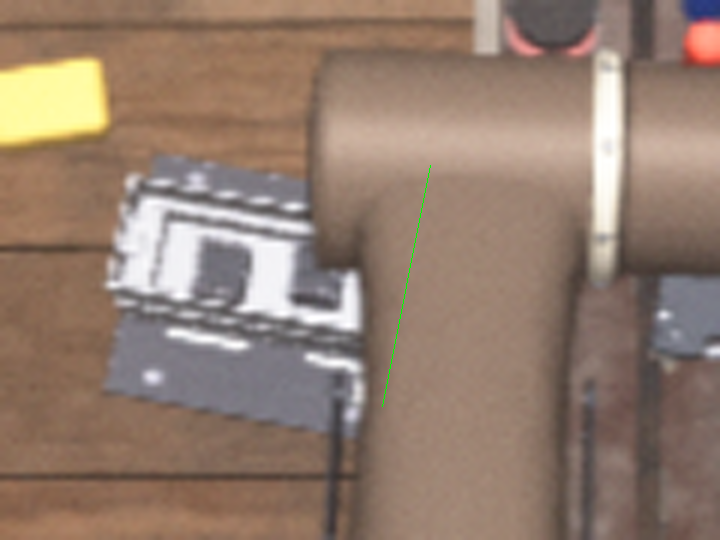

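View pics/f3.png

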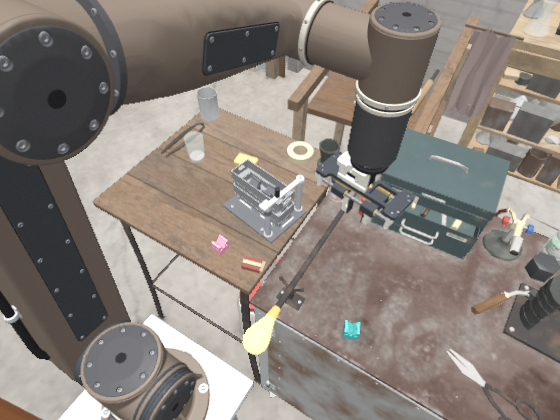

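Run:
```python
from fit import *
G=grads(('scene',))
overlay(G,'scene',[('tote',(.5895,.1015,np.radians(-100.8),.068)),('tote',(.590,.1005,np.radians(-100.8),.01))],'f4.png',(220,150,310,235),8)
L=[]
for z in (.062,.065,.068,.071,.074,.078):
    b=fit('tote',.59,.1,-100.8,G=G,z=z)[0];print(z,np.round(b[:3],4),round(np.degrees(b[3]),1))
```

```text
0.062 [99.3526  0.5902  0.1038] -100.5
0.065 [99.1879  0.588   0.1026] -100.5
0.068 [99.1001  0.586   0.1016] -100.8
0.071 [99.1596  0.5838  0.1002] -100.9
0.074 [9.88265e+01 5.81600e-01 9.86000e-02] -100.8
0.078 [9.81397e+01 5.78600e-01 9.68000e-02] -100.9
```

View pics/f4.png

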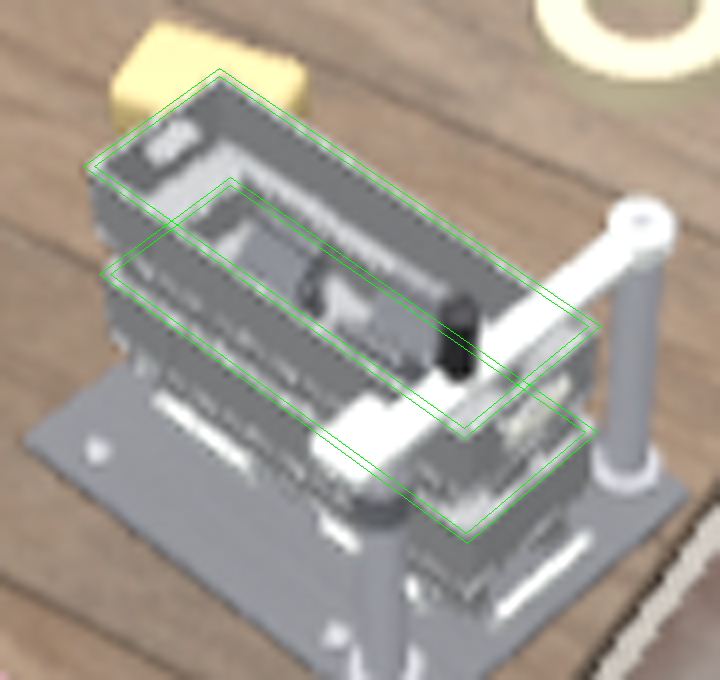

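Run:
```python
from h import *
r.capture('scene'); print([(d['xy'],d['p']) for d in r.recognise('vee_1','scene')])
print(r.close_job()); print(r.get_state()['time_s'])
```

```text
[([219.7, 248.3], 0.78), ([253.5, 181.3], 0.57), ([352.8, 330.0], 0.57), ([269.6, 192.0], 0.56), ([266.3, 214.4], 0.34)]
the job is handed in; nothing more can be done
None
the job is handed in; nothing more can be done
```

The job is done and handed in at about 49 s of the 208 s; no verdict was reported.

**What I did**
- Three V-rest blocks were out. The pink and turquoise look-alikes and the bystanders were left alone.
- I put one block in the left tote and two in the right tote, then seated the left tote in the rack.
- I stacked the right tote on it with its card holder at the opposite end, and swung the keeper bar shut.

**Last checks**
- **Stack:** a camera overlay shows both totes level, with the upper one standing about 58 mm above the lower. The camera fit puts the lower tote about 3 mm from the seat centre. Fits of the upper tote with the bar over it varied by 4–6 mm sideways, inside the 10 mm limit.
- **Blocks:** the two upper blocks show on their tote's floor. The lower one can no longer be seen; I last saw it lying flat after that tote was seated.
- **Keeper bar:** the pin came up against a hard stop at about 20 N. The bar lay over the catch post after I let go.
- **Bystanders:** beeswax, tumbler and matchbox were found within a few pixels of where they started.

**What went off plan**
- After the carry, the camera fit showed the upper tote 6–8 mm off lengthwise to where the gripper pose put it. I moved it 6.5 mm before lowering it.
- One try at fitting its tilt from the pictures gave inconsistent numbers, so I released it and judged the seating from clear pictures.
- Between release and shutting the bar it may have shifted about 2 mm.

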